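# Clip the buffer dam into the electrode core

### The arm

A 6-joint arm with a two-finger parallel gripper is mounted at the origin on the work surface. World frame = base frame: x ahead of the robot, y to its left, z up, the work surface at z = 0. Lengths are in mm, angles in rad, forces in N, time in s.
With the tool pointing down it reaches from about 350 to 775 mm from the base axis. Payload 7.3 kg.
Tool frame: the origin (TCP) lies on the centre line of the jaws, within the pads' length; the fingertips stand 22 mm ahead of it and the grasp point (between the pads) lies 3 mm ahead of it; z points along the fingers, y is the direction in which the jaws open and shut (so a half turn about z gives the same grasp; the last joint's range is limited). The gripper opens to 92 mm and grips with 3 to 60 N. Pads are 19 mm wide; open, the fingers measure 130 mm over their backs; the gripper's body (75 mm by 190 mm) begins 47 mm behind the grasp point.
Start: joints at [-0.146, 0.342, 1.524, -0, 1.275, -0.146], TCP at [525.017, 0.02, 248.741] pointing down, gripper open.
Joint ranges: [-2.53, 2.53], [-0.77, 2.02], [0.04, 2.7], [-1, 4.14], [0.28, 2.66], [-3.11, 3.11]. Speed limits (rad/s): [2.57, 2.57, 3.14, 3.14, 3.14, 3.14].

### API

Orientations are given as [roll, pitch, yaw] about the fixed x, y, z axes, in that order (R = Rz(yaw) Ry(pitch) Rx(roll)).
In Python, from plant import get_obs, capture, close_job gives the robot as it stands.
- The arm moves only by the tool carry_out, never from a script. Its arguments are lists of equal length, an entry for each row: "xyz": the shift along the tool's x, y, z scaled (see below), a list of three; "dr": the turn, a rotation vector about the tool's x, y, z scaled (see below), a list of three. A call has 1 to 8 rows; each row shifts and turns the commanded pose from where the row before left it, along the tool's axes as they then stand; what a row does not reach is not made up. The controller multiplies each number of a shift by 0.06 m and each number of a turn by 8 degrees. A row lasts 1/8 s, in which the tool goes at most 62.5 mm and 10.7 degrees, less where a joint would pass 70% of its speed; a pose out of reach is approached as far as the arm can. A call with a number of a shift or a turn outside -1 to 1 is refused whole. A call with a gripper value outside its range is refused whole. "gripper" is the gripper's target within -1 to 1 (fully open at 1, half-way at 0, shut at -1), set as the call begins (left out, the last holds). The fingers move at their own pace and stop on an object; the grip force is fixed at half the most. Time passes only in rows, so rows that do not move let the fingers close. It gives the time, the measured TCP pose, the force and the opening at its end, in the units of the state.
- get_obs(): the state, without advancing time (a new reading comes with each control period).
- capture(name): name is "scene" or "side" or "wrist"; returns a dict with "image" (384x512x3 uint8, blue, green, red), "fx", "fy", "cx", "cy" (pixels), "pose" (4x4, takes a point from camera to world coordinates). Camera axes: x right, y up, looking along -z (the intrinsics and any distortion apply to the point x, -y, -z); pixel columns grow to the right and rows downward; lengths in mm; the calibration is good to about 2 mm. A picture is of the moment at which its call begins. There is no depth.
- close_job(): hands the job in, once; it reports no verdict.
The state is a dict: "time": time; "joint_positions": joint angles; "dq": joint speeds; "tau": joint torques, N m; "tool_pos": TCP position; "tcp_rot": TCP orientation; "contact_force": force on the tool from outside, world axes, zero at the start; "moment": the same for the moment, N m; "grip_width": finger opening in mm.
Only numpy, scipy, OpenCV 4.12 (cv2) and the standard library are available. Lean on these libraries where they do the work, as an engineer would, in place of code of your own. Each camera call takes 0.05 s, during which the arm holds its last target.

### The job

We are running only one gel, so take the white buffer dam out of the leaning drying rack and clip it, rounded edge down, into the open side of the electrode core on the levelling stand (how high the core stands varies): press it down between the sprung clips by feel until it is fully home and both clips have snapped back over its shoulders. Press firmly but do not ram it, as the frame is brittle, and leave the gel cassette in the rack and the other things on the bench where they are.

Things in the scene. Friction and masses are not known exactly. Their poses are not given: they have to be found in the camera images.
- dam_center (a point): Buffer dam: rigid opaque white plate with faint grey ribs, about 85 g. Site at its centre, half-way up; x = plate normal, y = width, z = from lower edge up to head. 8 mm thick, 100 tall (z -50 to +50). 100 mm wide up to z = +34, where it steps in at two level shoulders to a head 60 mm wide. Lower edge fully rounded, radius 4. Faces alike: either may face the core.
- dam_head (a point): Centre of the dam's top edge, same axes. The dam starts loose in one of the rack's two places, leaning 0.26 rad (15 deg) off upright, top towards the rack's -x. Its foot is in a groove 8 mm deep with ends 22 mm high; two backrest pins reach 62 mm up behind it, so the top 35 mm is free on both faces. Draw it out along its own plane.
- rack: Grey drying rack, fixed to the bench, base 180 x 134 mm; origin at the centre of its underside. Two places at x = +34 and -34 mm, 17 mm up, their plates leaning to -x. One holds the dam, the other the clear gel cassette.
- slot_mark (a point): Point on the foot plate (130 x 170 mm, its top 8 mm above the bench) of the core's levelling stand, fixed; straight below the centre of the slot for the dam; x outward from the core, y along it, z up. Home, the dam stands upright over it, normal along x, its centre 70 to 90 mm above it: the whole core stands 0 to 20 mm up its four screws, unread and locked: feel for it.
- stand: The levelling stand, axes as the mark's, mark at x = +22 mm. It carries the electrode core, a white frame on a grey plate. H = height of the dam's foot when home (28 to 48 mm above the bench). Slot: wall behind at x = -4 mm of the mark, up to H + 90, bevelled lip to H + 98, which stops a finger behind the dam; foot lip in front at x = +6; side guides to H + 60, 2.5 mm play each side.
- clip_left (a joint): Sprung clip at y = +40 mm of the mark: white finger 12 mm wide, hinged at its foot 76 mm below its hook. 0 = shut, grows as the hook is pushed outward (0.04 rad with the plate between, 0.16 at most). Shut, the hook reaches 3 mm over the plate, underside at H + 85.5 (H: see stand); a flare above it leads out to x = +15, H + 104: mouth 15 mm wide between flares and wall.
- clip_right (a joint): The other clip, at y = -40 mm, the same; 68 mm free between them. Sliding the plate between hooks and wall takes 5 to 15 N; stopped part-way it stays put. The last 3 mm squeeze a springy foot gasket: about 20 N on the top edge brings it down hard, both hooks snap over the shoulders and the joints fall to about 0.007. Let go sooner, it stays up; over 35 N cracks the frame.
- cassette: Clear gel cassette in the rack's other place: 100 x 100 x 8 mm, square shoulders, white comb in its top edge, leaning like the dam; origin at the centre of its lower edge. It must stay there.
- tip_box: Bystander, lying loose: blue pipette-tip box, 85 x 122 x 72 mm; origin at its underside. Leave it.
- reagent: Bystander, lying loose: amber bottle, 42 mm wide, 85 mm tall; origin at its underside. Leave it.
- microtubes: Bystander, lying loose: pale block of small tubes, 75 x 150 x 50 mm; origin at its underside. Leave it.
- tank_lid: Bystander, lying loose: clear tank lid with two black sockets, 130 x 186 x 36 mm; origin at its underside. Leave it.
- comb: Bystander, lying loose: flat white gel comb, 39 x 84 x 6 mm; origin at its underside. Leave it.
- cassette_key: Bystander, lying loose: flat cassette opening lever, about 135 x 34 x 6 mm; origin at its underside. Leave it.
Things that resemble listed ones, but are neither listed nor needed, are in the scene too. What is shaped like the part that bears dam_center but blue is not meant.

How it is judged:
By the outcome, as a careful person would: the job done as asked, in the order asked, and still so for the second after the job is handed in, with the robot touching nothing.
It also fails if it takes over 58 s, if anything falls off the work surface, if the arm or the gripper's body presses on something with over 40 N, if the wrist force passes 120 N, or if a joint passes its speed limit or range.

## Working session

There is one attempt and no reset: what is moved stays moved. The work goes in short steps, Python scripts to look and compute and a tool call to move; the robot and the scene stay as the last step left them, time stands still between calls to the robot, and variables do not carry over. Pictures are saved under pics/ and viewed, and the job is handed in when it is done.

Besides the shell and the picture viewer there is one more tool, called after "Emit:" in YAML: its name, and indented under it one key for each argument. carry_out: Moves the arm, as the interface text tells. Shifts and turns lie within -1 to 1; 1 stands for 0.06 m of shift or 8 degrees of turn. Its arguments: {"type":"object","properties":{"xyz":{"type":"array"},"dr":{"type":"array"},"gripper":{"type":"number"}},"required":["xyz","dr"]}

```bash
ls; mkdir -p pics
python3 - <<'E'
from plant import get_obs, capture
import cv2,numpy as np
print(get_obs())
for n in ["scene","side","wrist"]:
    c=capture(n); cv2.imwrite(f"pics/{n}0.png",c["image"]); np.savez(f"pics/{n}0.npz",**c)
    print(n,{k:v for k,v in c.items() if k!="image"})
E
```

```text
pics
{'time': 0.0, 'joint_positions': array([-1.46047092e-01,  3.42735503e-01,  1.52504229e+00,  6.45571865e-06,
        1.27543642e+00, -1.46013198e-01]), 'dq': array([-1.17826339e-03, -8.45149854e-05,  3.86157138e-04, -1.39314957e-03,
        1.64444868e-04, -2.89543259e-04]), 'tau': array([ 7.61924657e-04, -4.31245601e+01, -2.44219762e+01,  7.17750052e-02,
        5.59406646e-02, -1.04314388e-04]), 'tool_pos': array([5.24604308e+02, 5.75876615e-02, 2.48029506e+02]), 'tcp_rot': array([-3.13998925e+00, -2.42036073e-04,  1.57076035e+00]), 'contact_force': array([ 0.24050405, -0.63297523,  0.58796314]), 'moment': array([ 0.04869108, -0.01852727,  0.02516035]), 'grip_width': 91.86999345481533}
scene {'fx': 417.8952926311538, 'fy': 417.8952926311538, 'cx': 257.2916769868189, 'cy': 181.67640635226596, 'pose': array([[-7.04336570e-02, -7.58628583e-01,  6.47705005e-01,
         1.34551707e+03],
       [ 9.97497926e-01, -5.75238273e-02,  4.10961889e-02,
         7.56845326e+01],
       [ 6.08172728e-03,  6.48978954e-01,  7.60782052e-01,
         1.03771436e+03],
       [ 0.00000000e+00,  0.
[... 272 characters left out ...]
655367e-01, -5.55687089e-01,  4.95427260e-01,
         6.98044005e+02],
       [ 1.45039796e-02,  6.55640708e-01,  7.54933704e-01,
         1.17281611e+03],
       [ 0.00000000e+00,  0.00000000e+00,  0.00000000e+00,
         1.00000000e+00]])}
wrist {'fx': 276.6649114171634, 'fy': 276.6649114171634, 'cx': 254.0601940545793, 'cy': 192.8434654138313, 'pose': array([[ 9.99998484e-01, -1.72067968e-03,  2.67063353e-04,
         5.25322353e+02],
       [ 1.57793399e-03,  9.60324317e-01,  2.78881188e-01,
         7.41634395e+01],
       [-7.36332625e-04, -2.78880343e-01,  9.60325576e-01,
         3.84310263e+02],
       [ 0.00000000e+00,  0.00000000e+00,  0.00000000e+00,
         1.00000000e+00]])}
```

View pics/scene0.png

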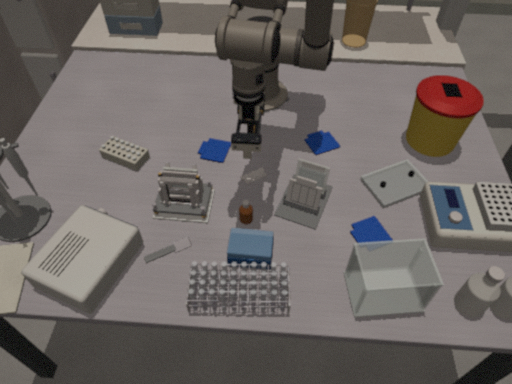

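View pics/side0.png

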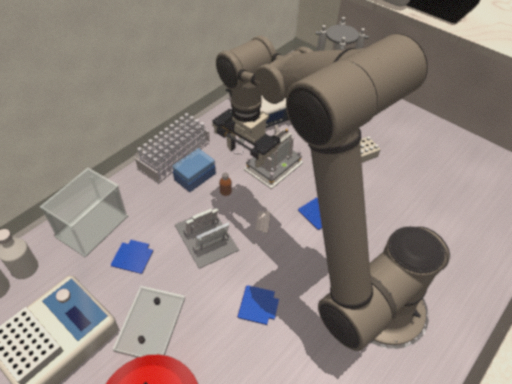

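View pics/wrist0.png

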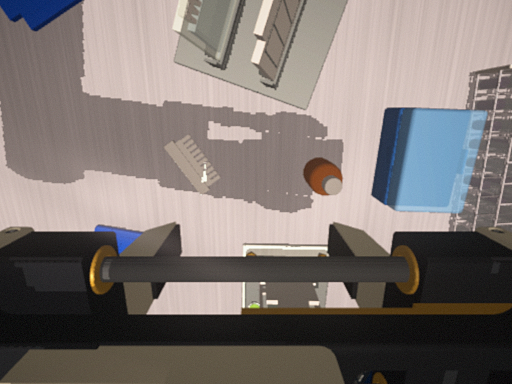

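```bash
cat > h.py <<'E'
import cv2,numpy as np
from plant import get_obs,capture
def load(f): return dict(np.load(f))
def ray(c,u,v):
    d=np.array([(u-c["cx"])/c["fx"],-(v-c["cy"])/c["fy"],-1.0]); P=c["pose"]
    return P[:3,3],P[:3,:3]@d
def onz(c,u,v,z):
    o,d=ray(c,u,v); return o+d*(z-o[2])/d[2]
def proj(c,p):
    P=c["pose"]; q=P[:3,:3].T@(np.asarray(p,float)-P[:3,3]); return np.array([c["cx"]+c["fx"]*q[0]/-q[2], c["cy"]+c["fy"]*-q[1]/-q[2]])
def tri(obs):
    A=np.zeros((3,3));b=np.zeros(3)
    for c,u,v in obs:
        o,d=ray(c,u,v); d=d/np.linalg.norm(d); M=np.eye(3)-np.outer(d,d); A+=M;b+=M@o
    p=np.linalg.solve(A,b); 
    return p,[np.linalg.norm(proj(c,p)-[u,v]) for c,u,v in obs]
def crop(c,x0,y0,x1,y1,s,name):
    im=c["image"][y0:y1,x0:x1]; im=cv2.resize(im,None,fx=s,fy=s,interpolation=cv2.INTER_CUBIC); cv2.imwrite("pics/"+name,im)
def snap(n,name):
    c=capture(n); np.savez(f"pics/{name}.npz",**c); cv2.imwrite(f"pics/{name}.png",c["image"]); return c
E
python3 - <<'E'
from h import *
s=load("pics/scene0.npz"); d=load("pics/side0.npz")
crop(s,265,145,345,235,6,"s_rack.png"); crop(s,140,150,225,230,7,"s_stand.png")
crop(d,165,190,285,275,6,"d_rack.png"); crop(d,205,105,315,195,6,"d_stand.png")
print(onz(s,305,200,0),onz(s,183,200,0))
E
```

```text
[526.33787187 174.78342093   0.        ] [ 555.17721335 -207.80552931    0.        ]
```

View pics/s_rack.png

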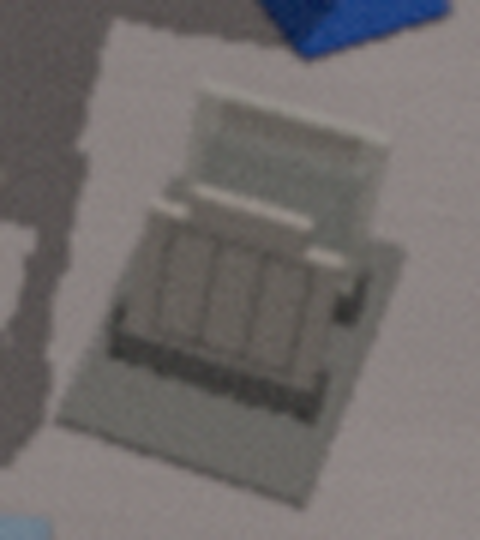

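View pics/s_stand.png

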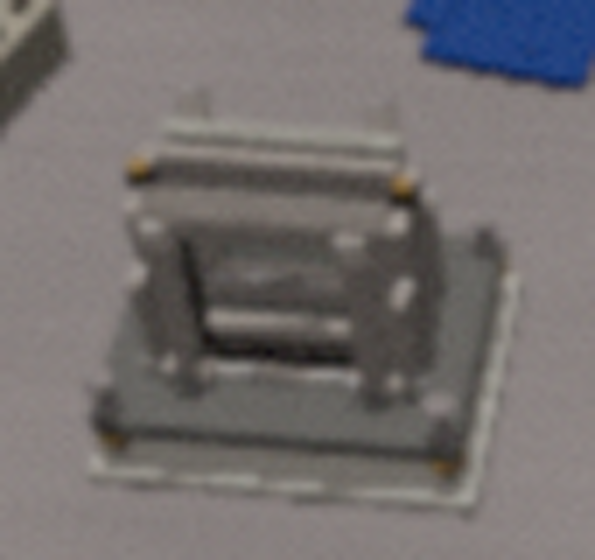

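View pics/d_rack.png

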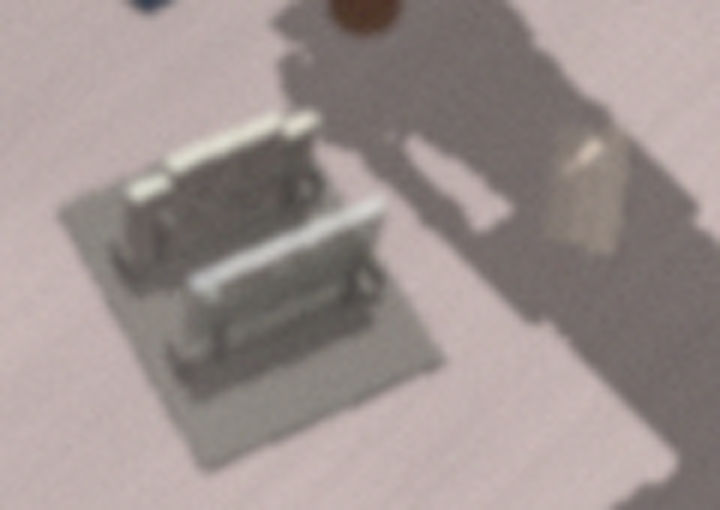

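View pics/d_stand.png

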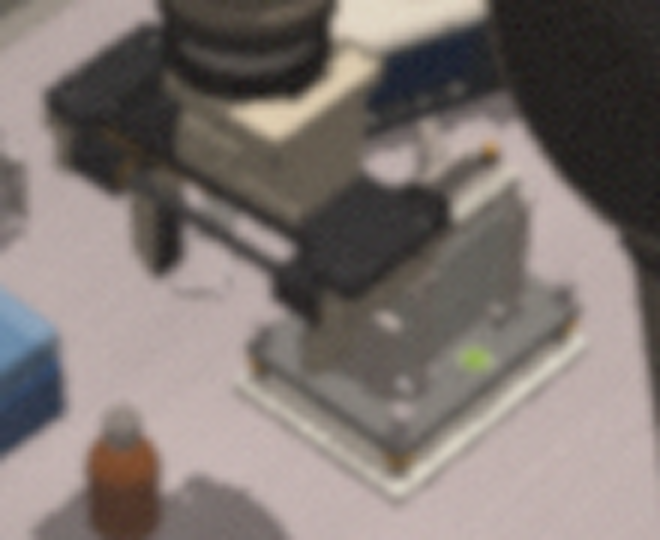

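Emit:
carry_out:
  xyz:
    - [0.6,0,0]
    - [0.9,0,0]
    - [0.6,0,0]
    - [0,0,0]
  dr:
    - [0,0,0]
    - [0,0,0]
    - [0,0,0]
    - [0,0,0]
  gripper: -0.3

```text
time: 0.65
tool_pos: [524.6, 128.2, 248.4]
tcp_rot: [-3.141, -0.0, 1.574]
contact_force: [-0.7, -0.7, 0.0]
grip_width: 56.3
```

Run:
```python
from h import *
w=snap("wrist","wrist1"); d=snap("side","side1"); s=snap("scene","scene1")
cv2.imwrite("pics/w1b.png",cv2.resize(w["image"][:280,:420],None,fx=1.9,fy=1.9,interpolation=cv2.INTER_CUBIC))
crop(d,225,105,325,195,6,"d_stand1.png")
crop(s,140,150,225,230,7,"s_stand1.png")
o=get_obs();print(o["time"],o["tool_pos"],o["tcp_rot"],o["grip_width"])
```

```text
0.8 [524.95999239 125.36226565 248.52521641] [-3.14118642e+00  5.04076133e-04  1.57059102e+00] 44.0208369105618
```

View pics/w1b.png

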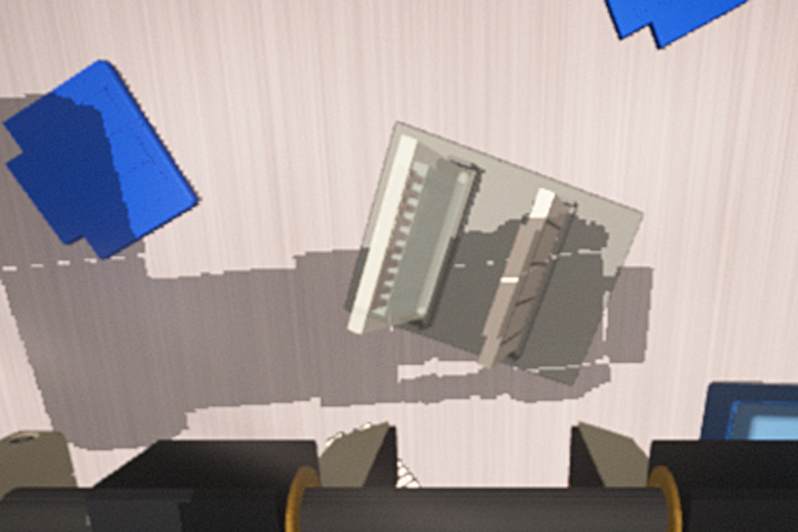

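View pics/d_stand1.png

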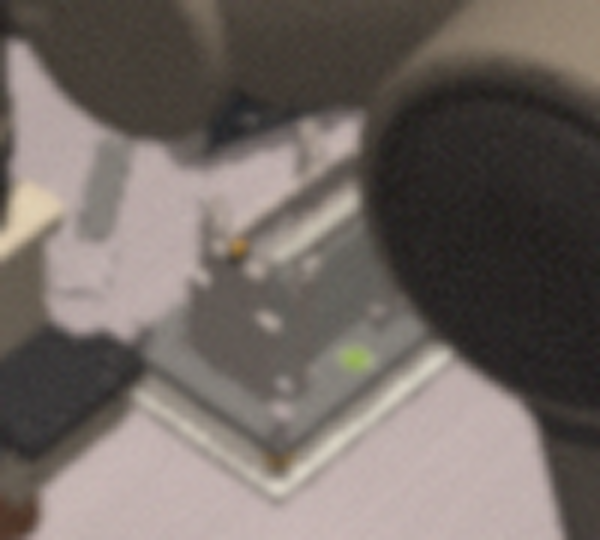

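View pics/side1.png

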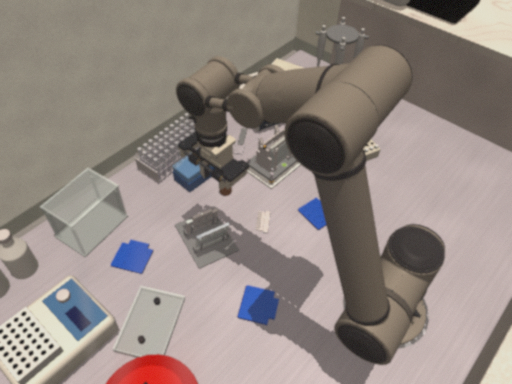

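Run:
```python
from h import *
w=load("pics/wrist1.npz")
crop(w,235,80,345,205,6,"w_rack1.png")
c=[(397,122),(642,212),(573,384)]
for z in (0,8,12):
    P=[onz(w,u/1.9,v/1.9,z) for u,v in c]; print(z,np.round(P,1).tolist(),np.linalg.norm(P[1]-P[0]),np.linalg.norm(P[2]-P[1]))
```

```text
0 [[467.0, 261.1, 0.0], [636.7, 204.0, 0.0], [595.0, 76.9, 0.0]] 178.98750807182822 133.83300761862773
8 [[468.2, 259.9, 8.0], [634.3, 204.0, 8.0], [593.5, 79.5, 8.0]] 175.26418867042685 131.04899749869043
12 [[468.8, 259.3, 12.0], [633.2, 204.0, 12.0], [592.8, 80.8, 12.0]] 173.4025289697262 129.65699243872183
```

View pics/w_rack1.png

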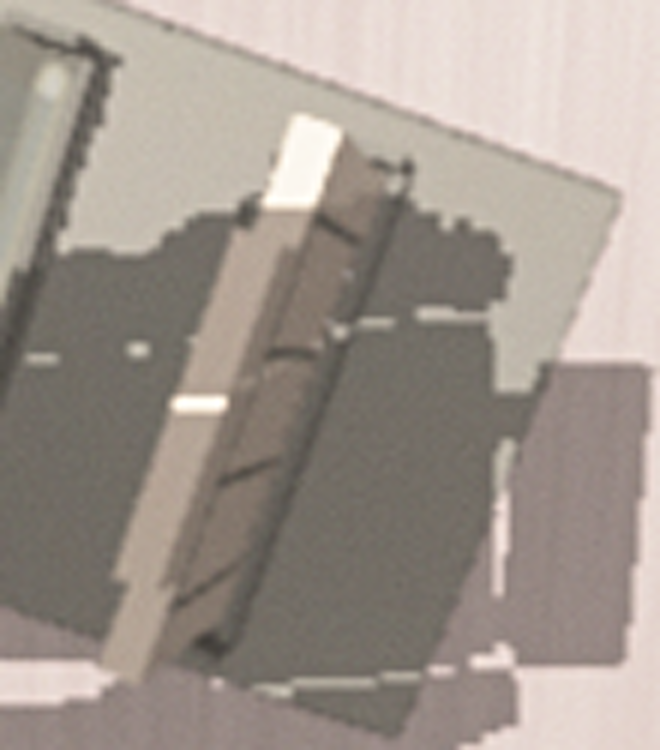

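Run:
```python
from h import *
w=load("pics/wrist1.npz")
f=lambda u,v,z: onz(w,235+u/6-0.4,80+v/6-0.4,z)
# shoulder corners (upper: two; lower: two)
S=np.array([f(297,112,98),f(347,130,98),f(102,665,98),f(142,687,98)])
print(np.round(S,1)); print("mid",S.mean(0), "w",np.linalg.norm(S[0]-S[2]),np.linalg.norm(S[1]-S[3]),"yaw",np.degrees(np.arctan2(*( (S[0]-S[2])[[0,1]]*[-1,1]))),np.degrees(np.arctan2(*((S[1]-S[3])[[0,1]]*[-1,1]))))
H=np.array([f(115,575,113.6),f(165,590,113.6)]); print(np.round(H,1),H.mean(0))
y=np.radians(-18.4);R=np.array([[np.cos(y),-np.sin(y)],[np.sin(y),np.cos(y)]])
c=np.array([531,169.])
for x,z in((34,17),(12.3,98.1),(8.1,113.6)): print(x,z,c+R@[x,0])
for p in [(8.1,30,113.6),(8.1,-30,113.6),(12.3,50,98),(12.3,-50,98)]:
    q=c+R@p[:2]; uv=proj(w,[*q,p[2]]); print(p,(uv-[235,80])*6)
```

```text
[[554.3 215.8  98. ]
 [562.6 213.1  98. ]
 [522.6 121.7  98. ]
 [529.8 117.7  98. ]]
mid [542.31347488 167.08870301  98.        ] w 99.27201901359547 100.87403284716933 yaw -18.584369584617882 -18.93089328575767
[[524.9 141.7 113.6]
 [533.2 139.2 113.6]] [529.05694643 140.48436289 113.6       ]
34 17 [563.2617844  158.26793274]
12.3 98.1 [542.67117494 165.11751685]
8.1 113.6 [538.68589569 166.4432428 ]
(8.1, 30, 113.6) [261.60821104 244.35269604]
(8.1, -30, 113.6) [138.44838385 594.7282686 ]
(12.3, 50, 98) [319.47455325 130.85697058]
(12.3, -50, 98) [123.27199114 684.51205098]
```

Emit:
carry_out:
  xyz:
    - [-0.5,0,0]
    - [-0.9,0,0]
    - [-1,0,0]
    - [-1,0,0]
    - [-1,0,0]
    - [-1,0,0]
    - [-0.6,0,0]
    - [0,0,0]
  dr:
    - [0,0,0]
    - [0,0,0]
    - [0,0,0]
    - [0,0,0]
    - [0,0,0]
    - [0,0,0]
    - [0,0,0]
    - [0,0,0]

```text
time: 1.8
tool_pos: [523.8, -237.8, 248.2]
tcp_rot: [-3.141, 0.0, 1.565]
contact_force: [-0.8, -0.4, 0.0]
grip_width: 32.0
```

Run:
```python
from h import *
w=snap("wrist","wrist2"); d=snap("side","side2"); s=snap("scene","scene2")
cv2.imwrite("pics/w2b.png",cv2.resize(w["image"][:280,:420],None,fx=1.9,fy=1.9,interpolation=cv2.INTER_CUBIC))
crop(d,225,105,325,195,6,"d_stand2.png")
o=get_obs();print(o["time"],o["tool_pos"],o["tcp_rot"],o["grip_width"])
```

```text
1.95 [ 524.5474979  -233.8334415   248.65076797] [-3.14127006e+00 -5.62991077e-04  1.57005675e+00] 31.759413488417056
```

View pics/w2b.png

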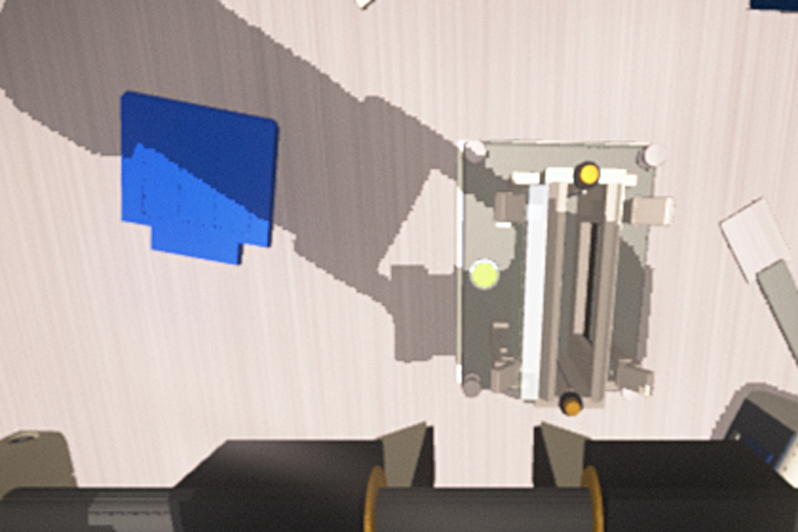

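View pics/d_stand2.png

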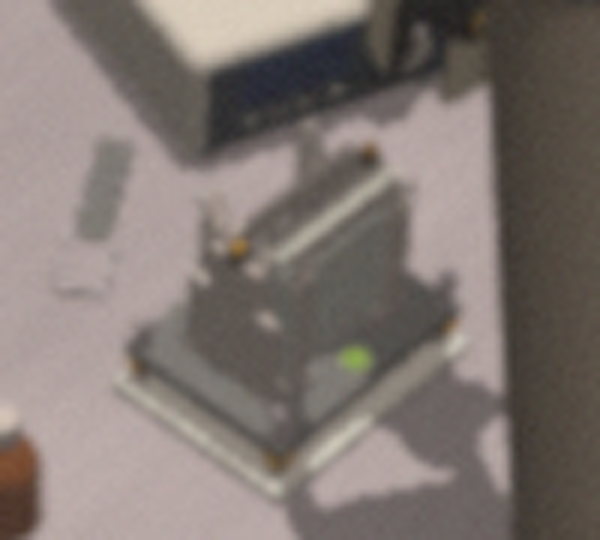

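Run:
```python
from h import *
w=load("pics/wrist2.npz")
crop(w,235,65,365,225,5,"w_st2.png")
crop(w,305,85,365,215,5,"w_st2b.png")
s=load("pics/scene2.npz"); crop(s,145,155,220,225,8,"s_st2.png")
```

```text
(no output)
```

View pics/w_st2.png

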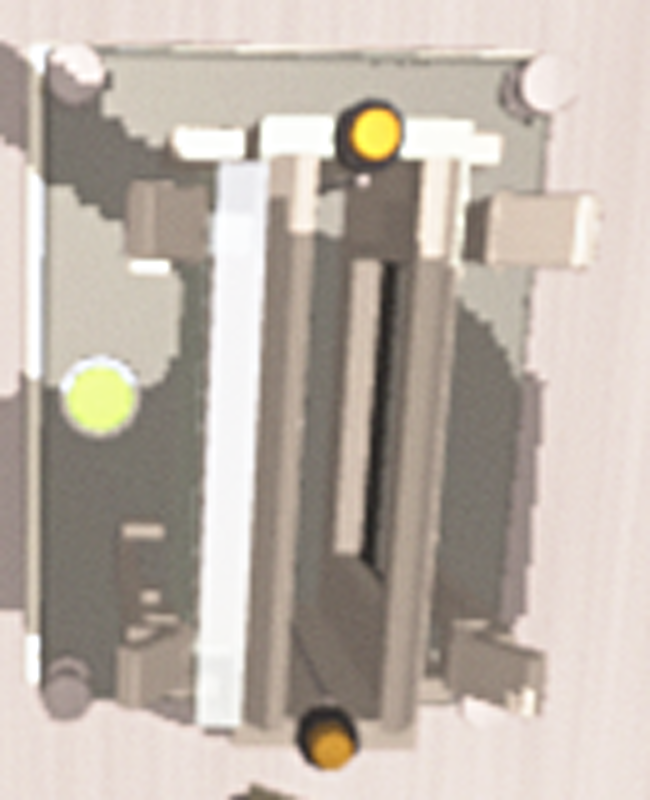

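View pics/s_st2.png

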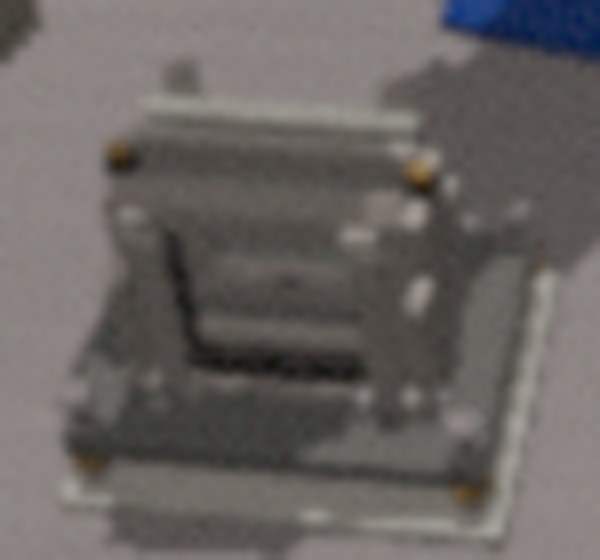

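Run:
```python
from h import *
w=load("pics/wrist2.npz"); s=load("pics/scene2.npz"); d=load("pics/side2.npz")
sc=lambda u,v:(s,145+u/8-.45,155+v/8-.45)
wc=lambda u,v:(w,235+u/5-.4,65+v/5-.4)
dc=lambda u,v:(d,225+u/6-.4,105+v/6-.4)
P={}
for n,o in dict(s_LL=sc(65,487),s_LR=sc(500,528),s_UR=sc(553,270),w_TL=wc(35,45),d_TL=dc(468,343),d_TR=dc(280,492),d_BR=dc(120,383),).items():
    P[n]=onz(*o,8); print(n,np.round(P[n],1))
print("tri TL", tri([wc(35,45),dc(468,343)]) )
def info(a,b): v=P[b]-P[a]; print(a,b,np.linalg.norm(v),np.degrees(np.arctan2(v[1],v[0])))
info("s_LL","s_LR");info("s_UR","s_LR");info("d_TR","d_BR");info("s_UR","s_LL")
# core plate & tops
print("gold top", tri([wc(378,132),sc(420,172),dc(238,243)]), tri([wc(330,745),sc(122,152),dc(369,152)]))
print("gold s,w", tri([wc(378,132),sc(420,172)]), tri([wc(330,745),sc(122,152)]))
print("clip tops", tri([wc(595,225),sc(415,212)]))
print("left plate ends", tri([wc(240,162),sc(418,122)]), tri([wc(218,728),sc(145,105)]))
```

```text
s_LL [ 626.6 -286.     8. ]
s_LR [ 633.  -119.4    8. ]
s_UR [ 507.1 -116.9    8. ]
w_TL [ 509.4 -116.7    8. ]
d_TL [ 503.9 -282.5    8. ]
d_TR [ 511.  -118.9    8. ]
d_BR [ 632.6 -120.2    8. ]
tri TL (array([ 476.96501697, -154.31170167,  135.90078961]), [np.float64(51.680437034687884), np.float64(13.86199424160858)])
s_LL s_LR 166.77392846665953 87.78560874768918
s_UR s_LR 125.96185668214937 -1.1350475267638034
d_TR d_BR 121.68235091537296 -0.6089639712065398
s_UR s_LL 207.09541175133242 -54.760475862256556
gold top (array([ 572.42313492, -146.41740145,  139.76696934]), [np.float64(1.1170652161506531), np.float64(0.25781086477533843), np.float64(0.24634305284115104)]) (array([ 568.90877793, -255.40357295,  136.54987813]), [np.float64(1.1451790560496506), np.float64(0.19992701123139545), np.float64(0.1854967965099014)])
gold s,w (array([ 571.79893204, -146.39528841,  138.2899615 ]), [np.float64(0.3767920472689602), np.float64(0.10660443042195761)]) (array([ 568.76270535, -255.62522432,  136.73896661]), [np.float64(0.8500371154672656), np.float64(0.28783578892086753)])
clip tops (array([ 602.8444498 , -151.82698869,  151.1374831 ]), [np.float64(13.226067205988427), np.float64(3.7233412196423408)])
left plate ends (array([ 548.71196419, -150.97699399,  139.0281538 ]), [np.float64(0.5201578258031193), np.float64(0.14564821224670854)]) (array([ 547.20273405, -251.58153339,  138.51666243]), [np.float64(0.7373119525904076), np.float64(0.24455786747873517)])
```

Run:
```python
from h import *
w=load("pics/wrist2.npz"); 
f=lambda u,v,z:np.round(onz(w,235+u/5-.4,65+v/5-.4,z),1)
for H in(36,39,42):
  print(H,"lip",f(465,165,H+92),f(415,735,H+92),"clipouter",f(598,195,H+104),f(598,265,H+104),f(545,655,H+104),f(540,712,H+104),"clipmouth? ",f(490,195,H+98),f(490,262,H+98))
c=np.array([569.8,-201.3]);y=np.radians(-1.5);R=np.array([[np.cos(y),-np.sin(y)],[np.sin(y),np.cos(y)]])
m=c+R@[22,0];print("mark",m)
H=39
for n,p in dict(co1=(15,46,H+104),co2=(15,34,H+104),co3=(15,-34,H+104),co4=(15,-46,H+104),hook1=(1,46,H+86),hook2=(1,34,H+86),wt=(-4,50,H+90),wb=(-4,-50,H+90),lt=(-6,50,H+98),lb=(-6,-50,H+98)).items():
    q=m+R@p[:2]; uv=proj(w,[*q,p[2]]); print(n,p,np.round((uv+.4-[235,65])*5))
```

```text
36 lip [ 589.4 -151.5  128. ] [ 587.  -257.7  128. ] clipouter [ 609.1 -156.9  140. ] [ 610.2 -168.3  140. ] [ 607.1 -237.7  140. ] [ 607.2 -248.9  140. ] clipmouth?  [ 592.5 -156.7  134. ] [ 593.4 -167.8  134. ]
39 lip [ 588.6 -151.6  131. ] [ 586.3 -256.6  131. ] clipouter [ 608.1 -157.   143. ] [ 609.1 -168.2  143. ] [ 606.1 -236.8  143. ] [ 606.2 -247.8  143. ] clipmouth?  [ 591.7 -156.8  137. ] [ 592.6 -167.8  137. ]
42 lip [ 587.9 -151.8  134. ] [ 585.6 -255.5  134. ] clipouter [ 607.  -157.1  146. ] [ 608.1 -168.2  146. ] [ 605.1 -235.9  146. ] [ 605.2 -246.8  146. ] clipmouth?  [ 590.9 -156.9  140. ] [ 591.7 -167.7  140. ]
mark [ 591.79246115 -201.87589286]
co1 (15, 46, 143) [598. 190.]
co2 (15, 34, 143) [589. 265.]
co3 (15, -34, 143) [544. 652.]
co4 (15, -46, 143) [537. 714.]
hook1 (1, 46, 125) [485. 192.]
hook2 (1, 34, 125) [478. 262.]
wt (-4, 50, 129) [465. 167.]
wb (-4, -50, 129) [415. 708.]
lt (-6, 50, 137) [465. 164.]
lb (-6, -50, 137) [414. 721.]
```

```bash
cat >> h.py <<'E'
from scipy.spatial.transform import Rotation as Ro
def toolR(rpy): return Ro.from_euler('xyz',rpy)
def plan(p0,R0,p1,R1):
    """returns shift in tool frame (units of 60mm), rotvec tool (units of 8deg)"""
    return R0.inv().apply(np.asarray(p1)-p0)/60, np.degrees((R0.inv()*R1).as_rotvec())/8
E
python3 - <<'E'
from h import *
o=get_obs(); R0=toolR(o["tcp_rot"]); p0=o["tool_pos"]
y=np.radians(-18.6); X=np.array([np.cos(y),np.sin(y),0]); l=np.radians(15)
dz=-np.sin(l)*X+np.array([0,0,np.cos(l)]); n=np.cos(l)*X+np.array([0,0,np.sin(l)])
z=-dz; R1=Ro.from_matrix(np.c_[np.cross(n,z),n,z])
top=np.array([538.6,168.4,113.6])
g=top+7*dz; pre=top+67*dz
print("grasp",g,"pre",pre,R1.as_euler('xyz'))
print(plan(p0,R0,pre,R1))
E
```

```text
grasp [536.8828964  168.97786921 120.36148078] pre [522.1648655  173.93103384 178.31703036] [2.87979327 0.         1.24616509]
(array([ 6.79538233, -0.04435734,  1.17606926]), array([-1.86148528, -0.30724705,  2.30593962]))
```

Emit:
carry_out:
  xyz:
    - [0.6,0,0]
    - [1,0,0]
    - [1,0,0]
    - [1,0,0]
    - [1,0,0]
    - [1,0,0]
    - [0.8,0,0]
    - [0.4,0,0]
  dr:
    - [0,0,0]
    - [0,0,0]
    - [0,0,0]
    - [-0.4,-0.1,0.5]
    - [-0.4,-0.1,0.5]
    - [-0.4,-0.1,0.5]
    - [-0.4,0,0.5]
    - [-0.3,0,0.3]

```text
time: 2.95
tool_pos: [553.3, 175.1, 245.7]
tcp_rot: [2.87, -0.002, 1.253]
contact_force: [0.9, -1.0, -0.3]
grip_width: 32.1
```

```bash
cat > g.py <<'E'
from h import *
o=get_obs(); R0=toolR(o["tcp_rot"]); p0=o["tool_pos"]
y=np.radians(-18.6); X=np.array([np.cos(y),np.sin(y),0]); l=np.radians(15)
dz=-np.sin(l)*X+np.array([0,0,np.cos(l)]); n=np.cos(l)*X+np.array([0,0,np.sin(l)])
z=-dz; R1=Ro.from_matrix(np.c_[np.cross(n,z),n,z])
top=np.array([538.6,168.4,113.6])
import sys
h=float(sys.argv[1])
print(o["time"],p0,o["tcp_rot"]);print(*plan(p0,R0,top+h*dz,R1))
E
python3 g.py 67
```

```text
2.95 [553.28219655 175.08265249 245.70100644] [ 2.87010393e+00 -1.57913181e-03  1.25274384e+00]
[-0.18218639 -0.76987732  0.95116363] [ 0.06935727 -0.02332515  0.04247188]
```

Emit:
carry_out:
  xyz:
    - [-0.18,-0.77,0]
    - [0,0,0.5]
    - [0,0,0.4]
    - [0,0,0]
  dr:
    - [0,0,0]
    - [0,0,0]
    - [0,0,0]
    - [0,0,0]

```text
time: 3.45
tool_pos: [520.9, 171.0, 179.8]
tcp_rot: [2.875, 0.002, 1.251]
contact_force: [0.4, 0.5, 0.8]
grip_width: 32.3
```

```bash
python3 g.py 67
python3 - <<'E'
from h import *
w=snap("wrist","wrist3"); d=snap("side","side3")
crop(w,120,60,420,384,2,"w3b.png"); crop(d,150,150,270,270,5,"d3.png")
E
```

```text
3.45 [520.87784718 171.03810567 179.77350729] [2.87464692e+00 1.56393408e-03 1.25101952e+00]
[ 0.05255212 -0.00135991  0.02470889] [0.03688512 0.00172685 0.03648623]
```

View pics/w3b.png

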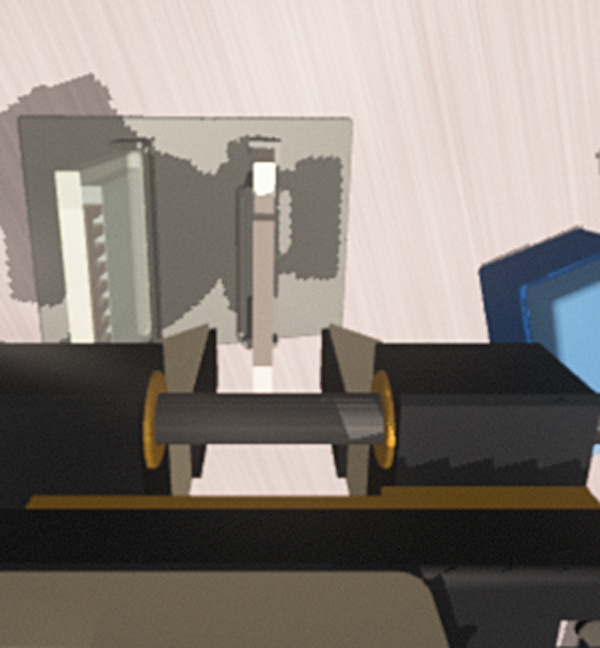

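View pics/d3.png

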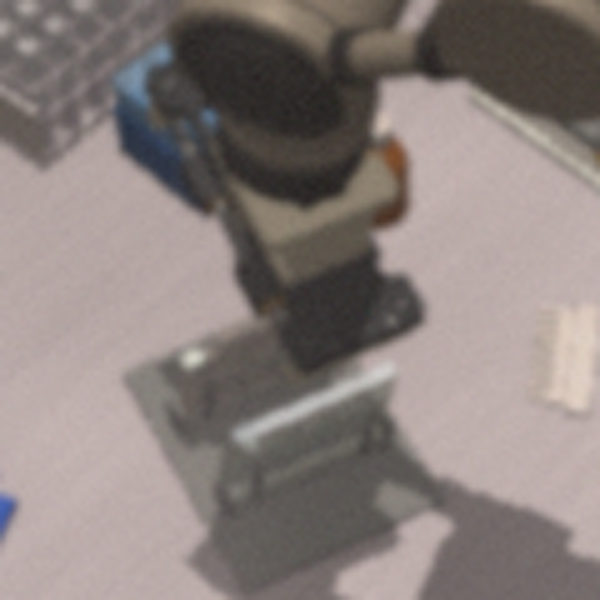

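Emit:
carry_out:
  xyz:
    - [0.05,0,0.4]
    - [0,0,0.4]
    - [0,0,0.22]
    - [0,0,0]
    - [0,0,0]
  dr:
    - [0.04,0,0.04]
    - [0,0,0]
    - [0,0,0]
    - [0,0,0]
    - [0,0,0]

```text
time: 4.18
tool_pos: [539.0, 168.5, 123.1]
tcp_rot: [2.876, -0.003, 1.245]
contact_force: [0.0, -0.6, -0.4]
grip_width: 31.6
```

```bash
python3 g.py 7
python3 - <<'E'
from h import *
w=snap("wrist","wrist4"); 
crop(w,120,60,420,384,2,"w4b.png")
E
```

```text
4.175 [539.03670759 168.53771375 123.07857075] [ 2.87588665e+00 -2.53312834e-03  1.24453004e+00]
[-0.00467102 -0.04696689  0.03413808] [ 0.02799388 -0.01446191 -0.01603499]
```

View pics/w4b.png

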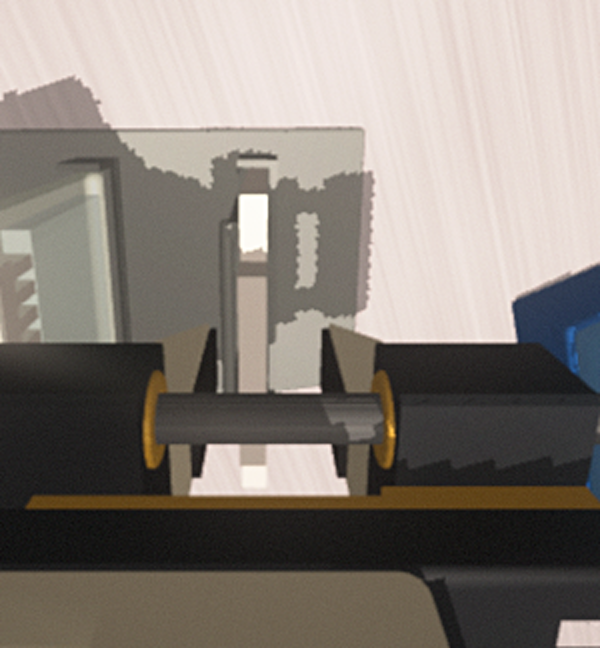

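Emit:
carry_out:
  xyz:
    - [0,-0.047,0.03]
    - [0,0,0]
  dr:
    - [0.03,0,0]
    - [0,0,0]

```text
time: 4.47
tool_pos: [536.3, 169.1, 119.7]
tcp_rot: [2.881, -0.002, 1.244]
contact_force: [-0.4, 0.2, -0.2]
grip_width: 32.3
```

Emit:
carry_out:
  xyz:
    - [0,0,0]
    - [0,0,0]
    - [0,0,0]
    - [0,0,0]
  dr:
    - [0,0,0]
    - [0,0,0]
    - [0,0,0]
    - [0,0,0]
  gripper: -1

```text
time: 4.97
tool_pos: [536.4, 169.0, 119.5]
tcp_rot: [2.882, -0.002, 1.244]
contact_force: [-0.9, 0.1, 0.1]
grip_width: 7.9
```

```bash
python3 g.py 7
python3 - <<'E'
from h import *
w=snap("wrist","wrist5"); 
crop(w,120,60,420,384,2,"w5b.png"); print(get_obs()["grip_width"],get_obs()["contact_force"])
E
```

```text
4.975 [536.44907111 169.00362178 119.53463867] [ 2.88156581e+00 -1.60911772e-03  1.24434808e+00]
[ 0.00193429  0.01029366 -0.01151825] [-0.01268444 -0.00777745 -0.0155458 ]
7.887081660623841 [-0.02253869  0.43717369  0.32448639]
```

View pics/w5b.png

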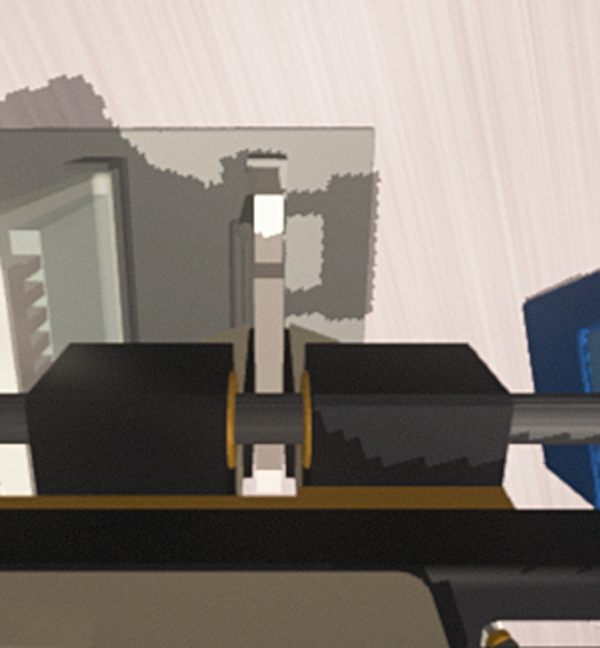

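Emit:
carry_out:
  xyz:
    - [0,0,-0.2]
    - [0,0,-0.5]
    - [0,0,-0.8]
    - [0,0,-0.8]
    - [0,0,-0.4]
    - [0,0,0]
  dr:
    - [0,0,0]
    - [0,0,0]
    - [0,0,0]
    - [0,0,0]
    - [0,0,0]
    - [0,0,0]

```text
time: 5.78
tool_pos: [497.3, 182.6, 278.6]
tcp_rot: [2.877, -0.005, 1.245]
contact_force: [0.7, -0.0, -1.8]
grip_width: 7.9
```

Run:
```python
from h import *
w=snap("wrist","wrist6"); s=snap("scene","scene6"); d=snap("side","side6")
crop(w,120,60,420,384,2,"w6b.png"); crop(s,250,90,370,230,5,"s6.png");crop(d,150,120,270,270,4,"d6.png")
o=get_obs(); print(o["time"],o["tool_pos"],o["grip_width"],o["contact_force"])
R=toolR(o["tcp_rot"])
for t in [(50,4,23),(50,-4,23),(30,4,7),(30,-4,7),(30,0,23),(50,4,107),(50,-4,107)]:
    print(t,np.round((proj(w,o["tool_pos"]+R.apply(t))-[120,60])*2))
```

```text
5.925 [496.41899649 181.85471364 274.78335732] 7.8501317931853265 [ 0.35847241 -0.25548069 -0.88759154]
(50, 4, 23) [273. 195.]
(50, -4, 23) [245. 195.]
(30, 4, 7) [273. 275.]
(30, -4, 7) [244. 275.]
(30, 0, 23) [259. 260.]
(50, 4, 107) [270. 166.]
(50, -4, 107) [252. 166.]
```

View pics/w6b.png

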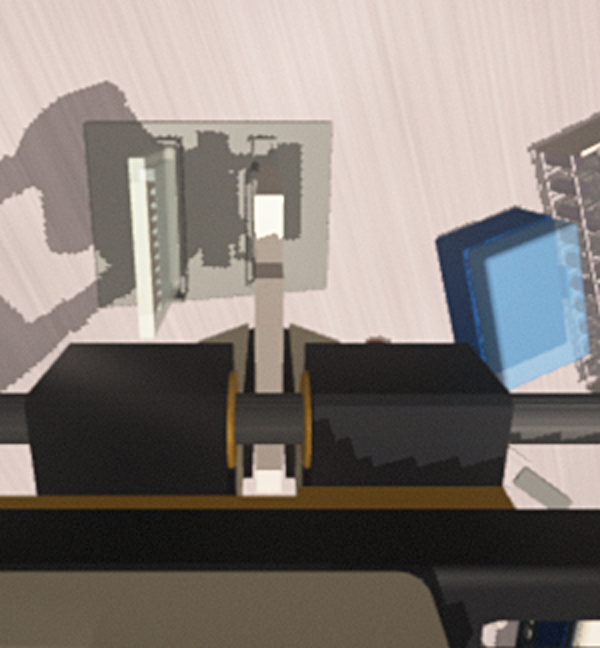

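View pics/s6.png

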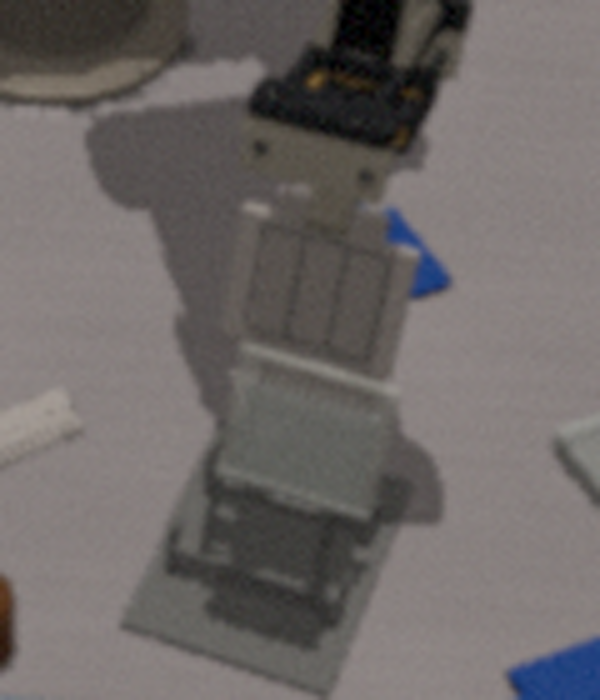

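View pics/d6.png

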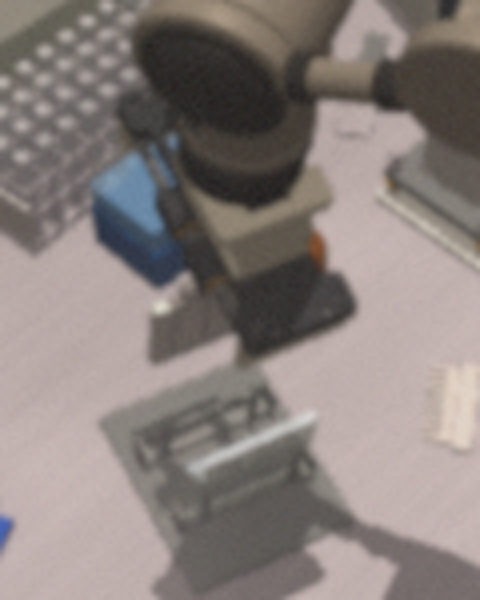

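Run:
```python
from h import *
w=load("pics/wrist6.npz")
crop(w,235,125,275,210,9,"w6z.png")
```

```text
(no output)
```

View pics/w6z.png

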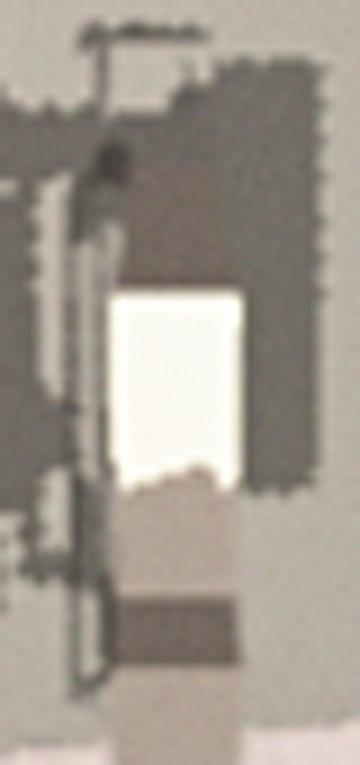

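```bash
cat > s.py <<'E'
from h import *
import sys
o=get_obs(); R0=toolR(o["tcp_rot"]); p0=o["tool_pos"]
yw=np.radians(-1.6); X=np.array([np.cos(yw),np.sin(yw),0]); z=np.array([0,0,-1.])
R1=Ro.from_matrix(np.c_[np.cross(X,z),X,z]); m=np.array([590,-202.1,0])
off,zz=float(sys.argv[1]),float(sys.argv[2])
t=m+off*X; t[2]=zz
print(o["time"],np.round(p0,1),o["tcp_rot"],np.round(o["contact_force"],1),round(o["grip_width"],1))
rel=p0-m; print("tool rel mark x,y:",round(rel@X,2),round(rel@np.array([-X[1],X[0],0]),2),"z",round(p0[2],1))
a,b=plan(p0,R0,t,R1); print("shift",np.round(a,3),"turn",np.round(b,3))
E
python3 s.py 3 290
```

```text
5.925 [496.4 181.9 274.8] [ 2.88332528e+00 -3.81587094e-04  1.24424417e+00] [ 0.4 -0.3 -0.9] 7.9
tool rel mark x,y: -104.27 381.19 z 274.8
shift [-5.546  3.524  0.667] turn [ 1.836  0.273 -2.127]
```

Emit:
carry_out:
  xyz:
    - [0,0,-0.1]
    - [-0.3,0,-0.1]
    - [-0.6,0,0]
    - [-0.7,0.2,0]
    - [0,0,0]
  dr:
    - [0.46,0.07,-0.53]
    - [0.46,0.07,-0.53]
    - [0.46,0.07,-0.53]
    - [0.46,0.07,-0.53]
    - [0,0,0]

```text
time: 6.55
tool_pos: [491.9, 84.1, 287.3]
tcp_rot: [-3.14, -0.001, 1.538]
contact_force: [0.1, -0.0, -1.6]
grip_width: 7.6
```

```bash
python3 s.py 3 290
```

```text
6.55 [491.9  84.1 287.3] [-3.14011293e+00 -9.20554496e-04  1.53776671e+00] [ 0.1 -0.  -1.6] 7.6
tool rel mark x,y: -106.06 283.35 z 287.3
shift [-4.713  1.842 -0.051] turn [-0.011 -0.007 -0.037]
```

Emit:
carry_out:
  xyz:
    - [-0.4,0.2,0]
    - [-0.7,0.3,0]
    - [-0.8,0.3,0]
    - [-0.8,0.3,0]
    - [-0.8,0.3,0]
    - [-0.7,0.3,0]
    - [-0.5,0.14,-0.05]
    - [0,0,0]
  dr:
    - [0,0,0]
    - [0,0,0]
    - [0,0,0]
    - [0,0,0]
    - [0,0,0]
    - [0,0,0]
    - [0,0,0]
    - [0,0,0]

```text
time: 7.55
tool_pos: [593.5, -199.5, 289.7]
tcp_rot: [-3.141, -0.002, 1.539]
contact_force: [-0.0, 0.2, -0.8]
grip_width: 7.6
```

```bash
python3 s.py 3 290
python3 - <<'E'
from h import *
w=snap("wrist","wrist7"); s=snap("scene","scene7"); d=snap("side","side7")
crop(w,160,60,400,384,2.4,"w7b.png"); crop(s,130,100,230,230,6,"s7.png");crop(d,210,60,330,190,5,"d7.png")
E
python3 s.py 3 290
```

```text
7.55 [ 593.5 -199.5  289.7] [-3.14115321e+00 -2.45895032e-03  1.53910762e+00] [-0.   0.2 -0.8] 7.6
tool rel mark x,y: 3.45 2.75 z 289.7
shift [-0.046 -0.007 -0.005] turn [-0.003 -0.018 -0.027]
7.7 [ 593.2 -196.7  290.9] [ 3.14124116e+00 -2.87320069e-03  1.54262985e+00] [-0.1  0.5 -0.6] 7.8
tool rel mark x,y: 3.08 5.46 z 290.9
shift [-0.091 -0.001  0.016] turn [ 0.003 -0.021 -0.002]
```

View pics/w7b.png

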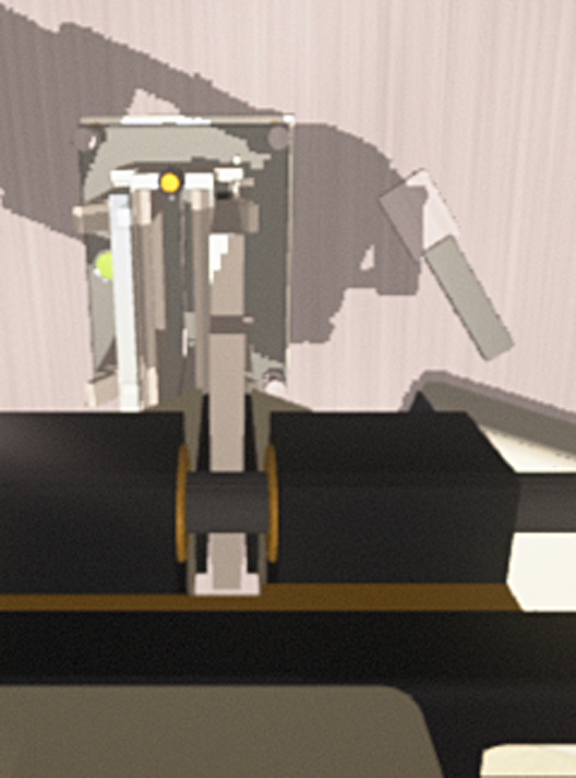

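View pics/s7.png

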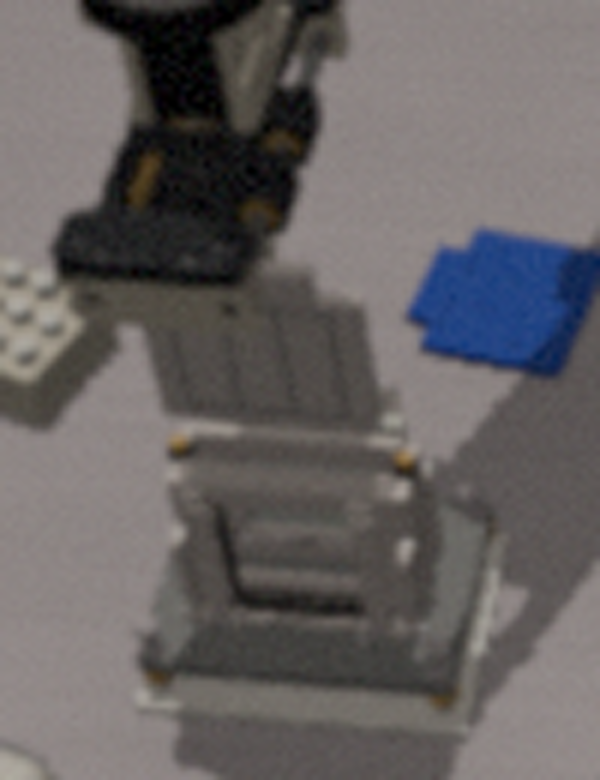

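View pics/d7.png

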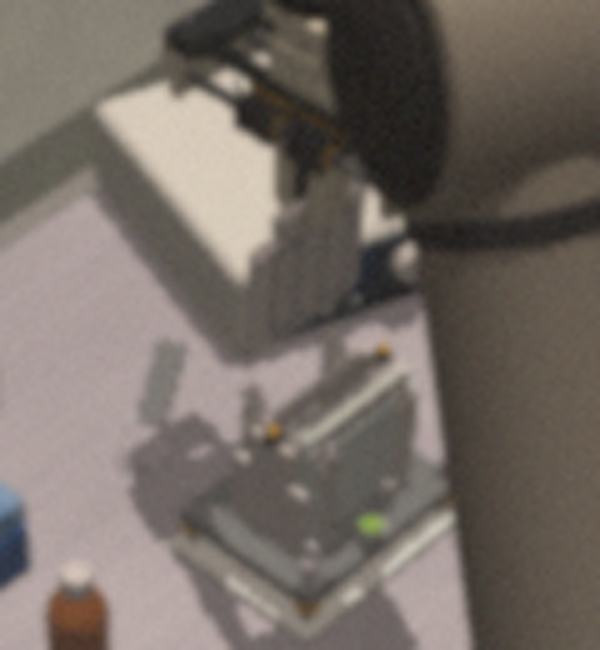

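Emit:
carry_out:
  xyz:
    - [-0.09,0,0.1]
    - [0,0,0.15]
    - [0,0,0]
    - [0,0,0]
    - [0,0,0]
  dr:
    - [0,0,0]
    - [0,0,0]
    - [0,0,0]
    - [0,0,0]
    - [0,0,0]

```text
time: 8.32
tool_pos: [593.4, -203.4, 277.2]
tcp_rot: [3.139, -0.002, 1.542]
contact_force: [0.5, 0.4, -0.6]
grip_width: 7.6
```

```bash
python3 s.py 3 275
python3 - <<'E'
from h import *
w=snap("wrist","wrist8")
crop(w,185,90,285,230,6,"w8z.png")
s=snap("scene","scene8");crop(s,140,140,225,225,8,"s8.png")
o=get_obs(); R=toolR(o["tcp_rot"]); p=o["tool_pos"]
c=lambda q: np.round((proj(w,q)-[185,90])*6)
for t in [(50,4,23),(50,-4,23),(50,4,107),(50,-4,107)]: print(t,c(p+R.apply(np.array(t)+[0,2.4,0])))
yw=np.radians(-1.6);Rz=np.array([[np.cos(yw),-np.sin(yw)],[np.sin(yw),np.cos(yw)]])
for H in (36,39):
 for n,q in dict(co1=(15,46,H+104),co2=(15,34,H+104),lip=(-6,50,H+98),wall=(-4,50,H+90)).items():
  print(H,n,c([*(np.array([590+2.4,-202.1])+Rz@q[:2]),q[2]]))
E
python3 s.py 3 275
```

```text
8.325 [ 593.4 -203.4  277.2] [ 3.13917766e+00 -1.51730646e-03  1.54217816e+00] [ 0.5  0.4 -0.6] 7.6
tool rel mark x,y: 3.39 -1.16 z 277.2
shift [ 0.019 -0.007  0.037] turn [ 0.017 -0.011 -0.005]
(50, 4, 23) [474. 397.]
(50, -4, 23) [391. 396.]
(50, 4, 107) [454. 309.]
(50, -4, 107) [398. 309.]
36 co1 [494. 308.]
36 co2 [493. 382.]
36 lip [365. 280.]
36 wall [378. 276.]
39 co1 [495. 310.]
39 co2 [494. 385.]
39 lip [365. 282.]
39 wall [378. 278.]
8.425 [ 593.3 -203.4  277.2] [ 3.13924477e+00 -1.59153170e-03  1.54211174e+00] [ 0.4 -0.2 -1.1] 7.5
tool rel mark x,y: 3.37 -1.19 z 277.2
shift [ 0.02  -0.006  0.036] turn [ 0.017 -0.011 -0.005]
```

View pics/w8z.png

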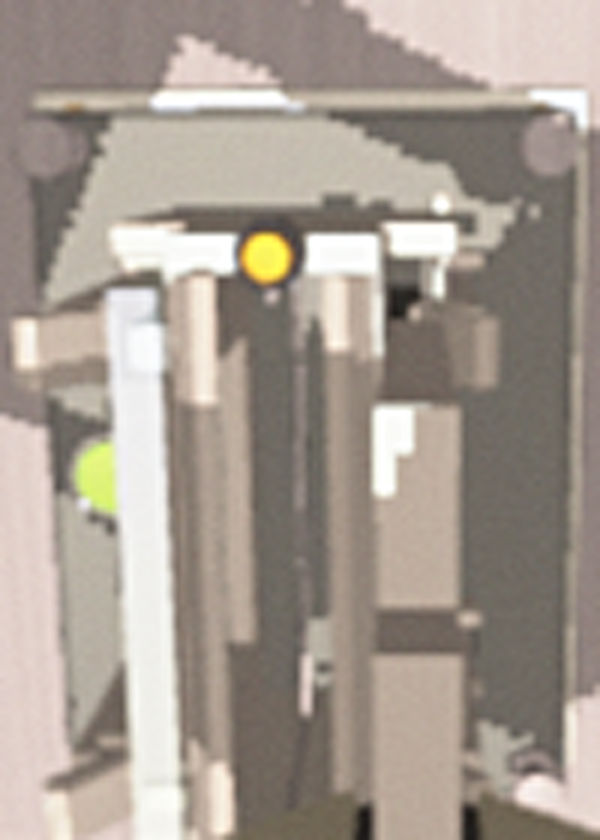

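View pics/s8.png

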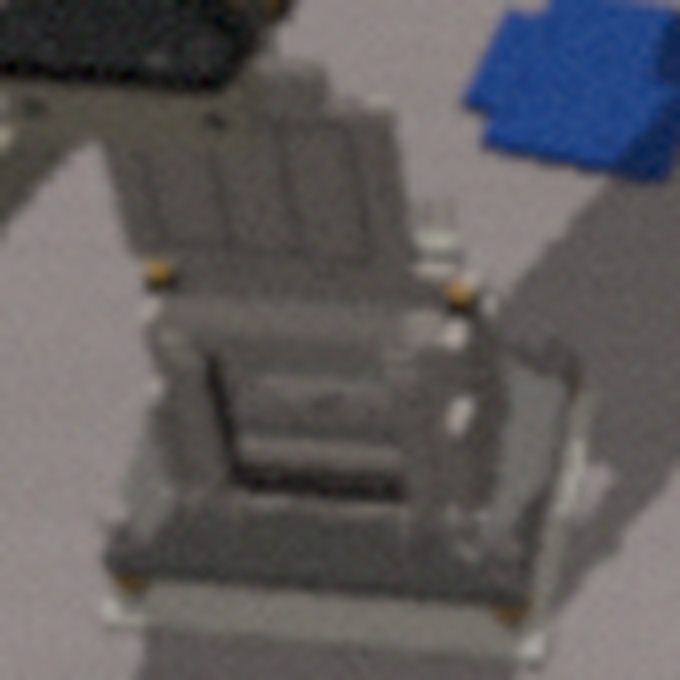

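Emit:
carry_out:
  xyz:
    - [0.018,0.025,0.15]
    - [0,0,0.15]
    - [0,0,0]
    - [0,0,0]
  dr:
    - [0.017,-0.011,-0.005]
    - [0,0,0]
    - [0,0,0]
    - [0,0,0]

```text
time: 8.93
tool_pos: [594.8, -202.4, 258.9]
tcp_rot: [-3.141, -0.0, 1.543]
contact_force: [0.4, 0.0, -1.1]
grip_width: 7.9
```

```bash
sed -i 's/m=np.array(\[590,-202.1,0\])/m=np.array([591.6,-202.3,0])/' s.py; python3 s.py 3 250
python3 - <<'E'
from h import *
w=snap("wrist","wrist9")
crop(w,185,90,285,230,6,"w9z.png")
E
```

```text
8.925 [ 594.8 -202.4  258.9] [-3.14106077e+00 -2.45458464e-04  1.54278288e+00] [ 0.4  0.  -1.1] 7.9
tool rel mark x,y: 3.23 0.02 z 258.9
shift [-0.    -0.004  0.148] turn [-0.004 -0.002 -0.001]
```

View pics/w9z.png

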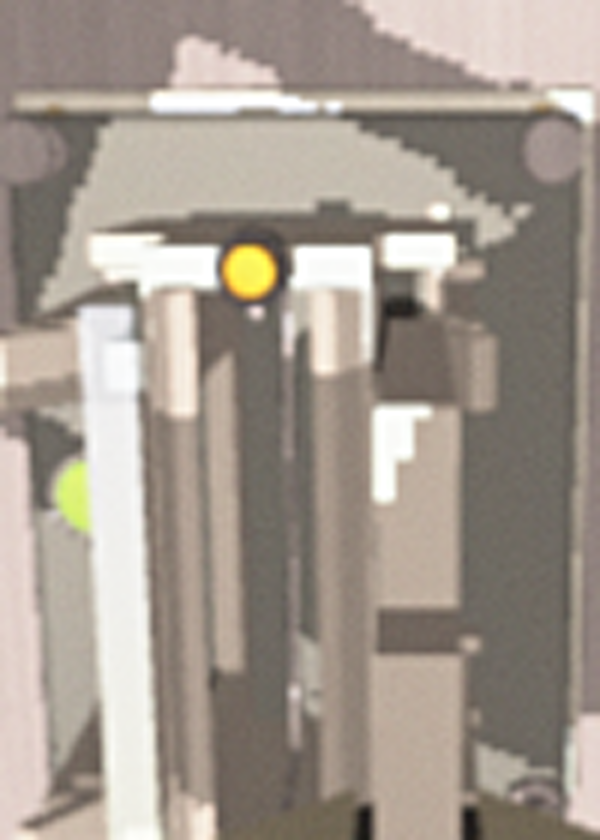

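Emit:
carry_out:
  xyz:
    - [0,0,0.05]
    - [0,0,0.05]
    - [0,0,0.05]
    - [0,0,0]
  dr:
    - [0,0,0]
    - [0,0,0]
    - [0,0,0]
    - [0,0,0]

```text
time: 9.48
tool_pos: [594.6, -202.2, 249.5]
tcp_rot: [-3.14, -0.001, 1.543]
contact_force: [0.3, 0.5, -1.1]
grip_width: 7.1
```

Emit:
carry_out:
  xyz:
    - [0,0,0.04]
    - [0,0,0.04]
    - [0,0,0.04]
    - [0,0,0]
  dr:
    - [0,0,0]
    - [0,0,0]
    - [0,0,0]
    - [0,0,0]

```text
time: 9.98
tool_pos: [594.7, -202.3, 242.4]
tcp_rot: [-3.141, -0.0, 1.543]
contact_force: [-0.2, -0.1, -0.1]
grip_width: 7.4
```

```bash
python3 s.py 3 240
```

```text
9.975 [ 594.7 -202.3  242.4] [-3.14063086e+00 -4.64230746e-04  1.54282789e+00] [-0.2 -0.1 -0.1] 7.4
tool rel mark x,y: 3.1 0.14 z 242.4
shift [-0.002 -0.002  0.04 ] turn [-0.007 -0.003 -0.   ]
```

Emit:
carry_out:
  xyz:
    - [0,0,0.03]
    - [0,0,0.03]
    - [0,0,0]
  dr:
    - [0,0,0]
    - [0,0,0]
    - [0,0,0]

```text
time: 10.35
tool_pos: [594.6, -202.3, 239.1]
tcp_rot: [-3.141, -0.0, 1.543]
contact_force: [-1.6, -0.6, -0.6]
grip_width: 7.6
```

Emit:
carry_out:
  xyz:
    - [0,0,0.03]
    - [0,0,0.03]
    - [0,0,0]
  dr:
    - [0,0,0]
    - [0,0,0]
    - [0,0,0]

```text
time: 10.72
tool_pos: [594.4, -202.4, 236.1]
tcp_rot: [-3.141, 0.0, 1.543]
contact_force: [-3.2, 0.5, 4.8]
grip_width: 7.6
```

Emit:
carry_out:
  xyz:
    - [0,-0.03,0]
    - [0,0,0.03]
    - [0,0,0]
  dr:
    - [0,0,0]
    - [0,0,0]
    - [0,0,0]

```text
time: 11.1
tool_pos: [592.7, -202.3, 234.0]
tcp_rot: [-3.141, 0.0, 1.543]
contact_force: [-3.7, -0.6, 6.2]
grip_width: 7.5
```

Emit:
carry_out:
  xyz:
    - [0,0,0.02]
    - [0,0,0.03]
    - [0,0,0]
  dr:
    - [0,0,0]
    - [0,0,0]
    - [0,0,0]

```text
time: 11.48
tool_pos: [593.0, -202.4, 231.6]
tcp_rot: [3.141, 0.001, 1.543]
contact_force: [-2.9, 0.7, 7.7]
grip_width: 7.4
```

```bash
python3 s.py 0 240
```

```text
11.475 [ 593.  -202.4  231.6] [3.14102960e+00 5.57444243e-04 1.54284660e+00] [-2.9  0.7  7.7] 7.4
tool rel mark x,y: 1.45 -0.08 z 231.6
shift [ 0.001 -0.024 -0.14 ] turn [ 0.004  0.004 -0.   ]
```

Emit:
carry_out:
  xyz:
    - [0,-0.015,0.02]
    - [0,0,0.03]
    - [0,0,0]
  dr:
    - [0,0,0]
    - [0,0,0]
    - [0,0,0]

```text
time: 11.85
tool_pos: [592.4, -202.4, 228.2]
tcp_rot: [3.141, 0.0, 1.543]
contact_force: [-1.5, -0.3, 5.7]
grip_width: 8.0
```

Emit:
carry_out:
  xyz:
    - [0,0,0.03]
    - [0,0,0.03]
    - [0,0,0]
  dr:
    - [0,0,0]
    - [0,0,0]
    - [0,0,0]

```text
time: 12.22
tool_pos: [592.4, -202.3, 224.2]
tcp_rot: [3.141, 0.0, 1.543]
contact_force: [-1.2, -0.6, 4.0]
grip_width: 7.9
```

```bash
python3 s.py 0 240
```

```text
12.225 [ 592.4 -202.3  224.2] [3.14122224e+00 8.00333195e-05 1.54286078e+00] [-1.2 -0.6  4. ] 7.9
tool rel mark x,y: 0.75 0.0 z 224.2
shift [-0.    -0.012 -0.263] turn [ 0.003  0.001 -0.   ]
```

Emit:
carry_out:
  xyz:
    - [0,0,0.05]
    - [0,0,0.06]
    - [0,0,0.06]
    - [0,0,0]
  dr:
    - [0,0,0]
    - [0,0,0]
    - [0,0,0]
    - [0,0,0]

```text
time: 12.72
tool_pos: [592.2, -202.2, 213.6]
tcp_rot: [-3.141, -0.0, 1.543]
contact_force: [0.3, -0.5, 2.3]
grip_width: 8.1
```

Emit:
carry_out:
  xyz:
    - [0,0,0.04]
    - [0,0,0.04]
    - [0,0,0.04]
    - [0,0,0]
  dr:
    - [0,0,0]
    - [0,0,0]
    - [0,0,0]
    - [0,0,0]

```text
time: 13.22
tool_pos: [592.2, -202.2, 206.7]
tcp_rot: [-3.141, -0.0, 1.543]
contact_force: [0.1, -0.5, 3.2]
grip_width: 7.7
```

Emit:
carry_out:
  xyz:
    - [0,0,0.04]
    - [0,0,0.04]
    - [0,0,0.04]
    - [0,0,0]
  dr:
    - [0,0,0]
    - [0,0,0]
    - [0,0,0]
    - [0,0,0]

```text
time: 13.72
tool_pos: [592.1, -202.2, 199.4]
tcp_rot: [-3.141, -0.0, 1.543]
contact_force: [0.1, -0.4, 2.4]
grip_width: 7.7
```

```bash
python3 s.py 0 240
```

```text
13.725 [ 592.1 -202.2  199.4] [-3.14115810e+00 -2.47057543e-04  1.54286135e+00] [ 0.1 -0.4  2.4] 7.7
tool rel mark x,y: 0.51 0.09 z 199.4
shift [-0.001 -0.009 -0.677] turn [-0.003 -0.002 -0.   ]
```

Emit:
carry_out:
  xyz:
    - [0,0,0.05]
    - [0,0,0.05]
    - [0,0,0.06]
    - [0,0,0.05]
    - [0,0,0]
  dr:
    - [0,0,0]
    - [0,0,0]
    - [0,0,0]
    - [0,0,0]
    - [0,0,0]

```text
time: 14.35
tool_pos: [592.0, -202.2, 186.6]
tcp_rot: [-3.141, -0.0, 1.543]
contact_force: [-1.3, -0.1, 2.6]
grip_width: 7.5
```

```bash
python3 s.py 0 170;  python3 - <<'E'
from h import *
w=snap("wrist","wrist10"); s=snap("scene","scene10"); d=snap("side","side10")
crop(w,160,90,320,240,4,"w10.png"); crop(s,140,140,225,225,8,"s10.png");crop(d,220,70,330,190,5,"d10.png")
E
```

```text
14.35 [ 592.  -202.2  186.6] [-3.14084370e+00 -3.92177175e-04  1.54281720e+00] [-1.3 -0.1  2.6] 7.5
tool rel mark x,y: 0.43 0.13 z 186.6
shift [-0.002 -0.007  0.276] turn [-0.005 -0.003 -0.   ]
```

View pics/w10.png

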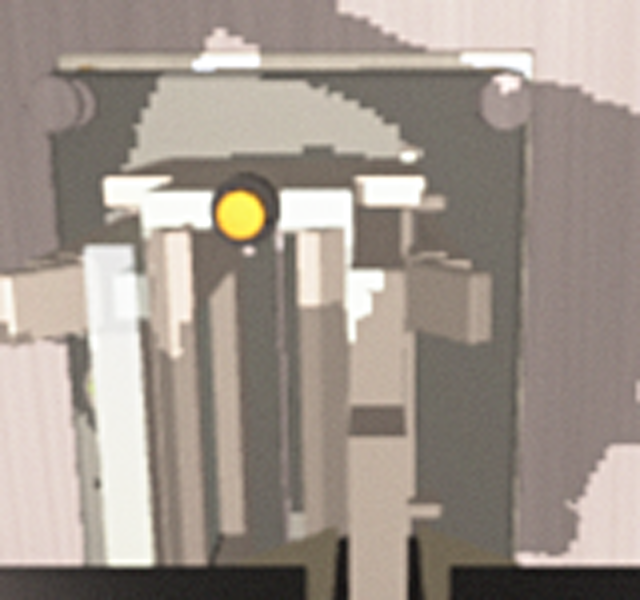

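View pics/s10.png

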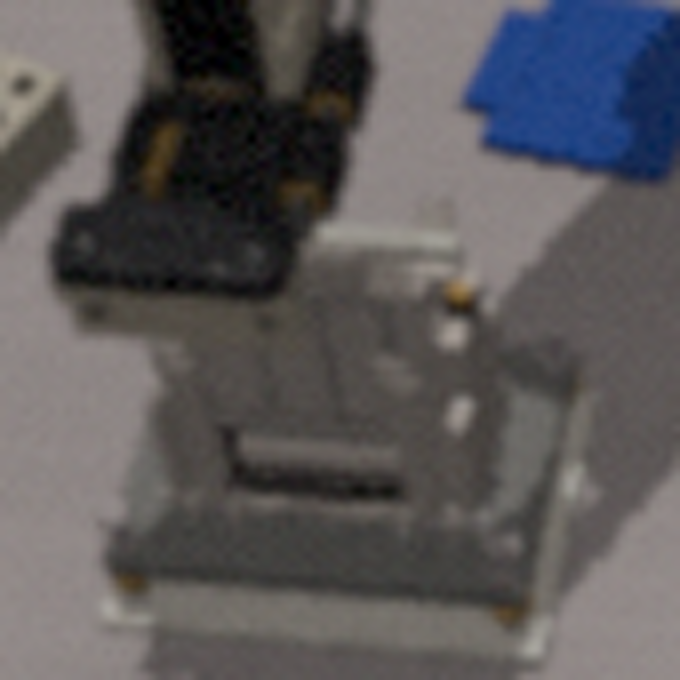

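View pics/d10.png

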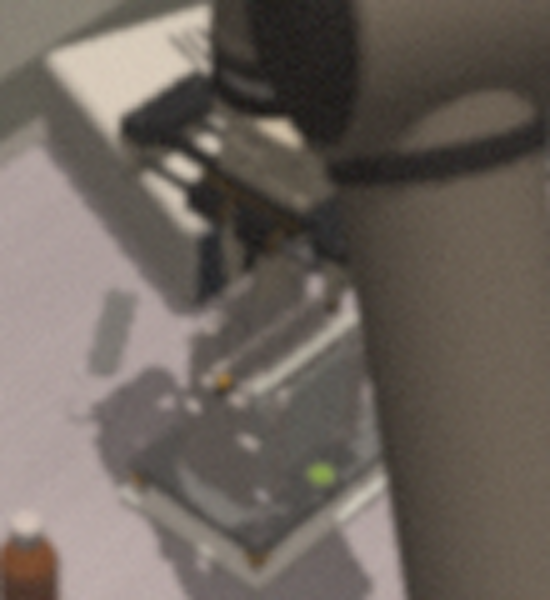

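Run:
```python
from h import *
s=load("pics/scene0.npz")
for z in (0,60,100,150): print(z,[np.round(onz(s,u,v,z)[:2]) for u,v in ((90,208),(140,238),(108,300))])
```

```text
0 [array([ 608., -488.]), array([ 704., -307.]), array([ 899., -342.])]
60 [array([ 650., -455.]), array([ 741., -285.]), array([ 924., -318.])]
100 [array([ 679., -434.]), array([ 766., -270.]), array([ 942., -302.])]
150 [array([ 714., -407.]), array([ 796., -252.]), array([ 963., -282.])]
```

Emit:
carry_out:
  xyz:
    - [0,0,0.05]
    - [0,0,0.06]
    - [0,0,0.06]
    - [0,0,0.06]
    - [0,0,0.05]
    - [0,0,0]
  dr:
    - [0,0,0]
    - [0,0,0]
    - [0,0,0]
    - [0,0,0]
    - [0,0,0]
    - [0,0,0]

```text
time: 15.25
tool_pos: [591.9, -202.2, 169.8]
tcp_rot: [-3.141, -0.0, 1.543]
contact_force: [-1.5, 0.3, 2.0]
grip_width: 8.1
```

Emit:
carry_out:
  xyz:
    - [0,0,0.04]
    - [0,0,0.03]
    - [0,0,0]
  dr:
    - [0,0,0]
    - [0,0,0]
    - [0,0,0]

```text
time: 15.62
tool_pos: [592.0, -202.2, 165.7]
tcp_rot: [-3.141, -0.0, 1.543]
contact_force: [-1.5, -0.6, 3.3]
grip_width: 7.5
```

Emit:
carry_out:
  xyz:
    - [0,0,0]
    - [0,0,0]
    - [0,0,0]
    - [0,0,0]
  dr:
    - [0,0,0]
    - [0,0,0]
    - [0,0,0]
    - [0,0,0]
  gripper: -0.6

```text
time: 16.12
tool_pos: [592.1, -202.2, 165.8]
tcp_rot: [-3.141, -0.0, 1.543]
contact_force: [0.4, -0.4, -0.1]
grip_width: 18.5
```

Emit:
carry_out:
  xyz:
    - [0,0,-0.1]
    - [0,0,-0.2]
    - [0,0,-0.2]
    - [0,0,0]
    - [0,0,0]
  dr:
    - [0,0,0]
    - [0,0,0]
    - [0,0,0]
    - [0,0,0]
    - [0,0,0]

```text
time: 16.75
tool_pos: [592.0, -202.1, 195.9]
tcp_rot: [-3.141, -0.0, 1.543]
contact_force: [-0.1, -0.3, 0.4]
grip_width: 18.5
```

```bash
python3 s.py 0 170;  python3 - <<'E'
from h import *
w=snap("wrist","wrist11"); s=snap("scene","scene11")
crop(w,160,90,320,250,4,"w11.png"); crop(s,140,140,225,225,8,"s11.png")
E
```

```text
16.75 [ 592.  -202.1  195.9] [-3.14101083e+00 -2.58751986e-04  1.54288406e+00] [-0.1 -0.3  0.4] 18.5
tool rel mark x,y: 0.35 0.16 z 195.9
shift [-0.003 -0.006  0.431] turn [-0.004 -0.002  0.   ]
```

View pics/w11.png

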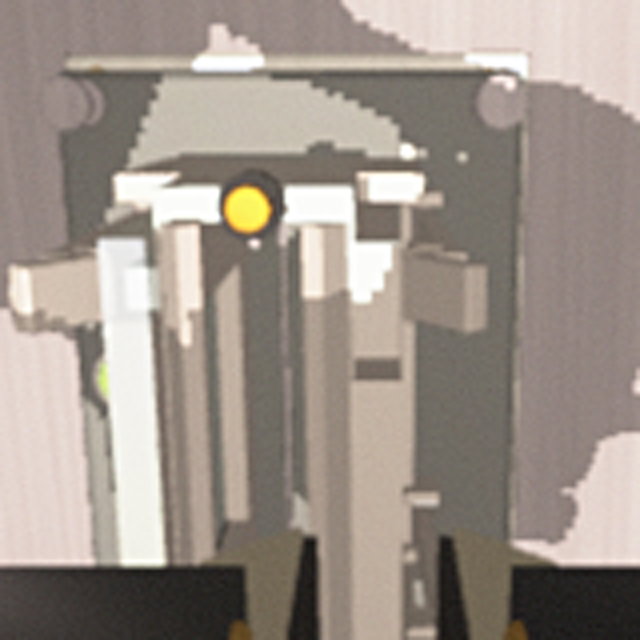

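View pics/s11.png

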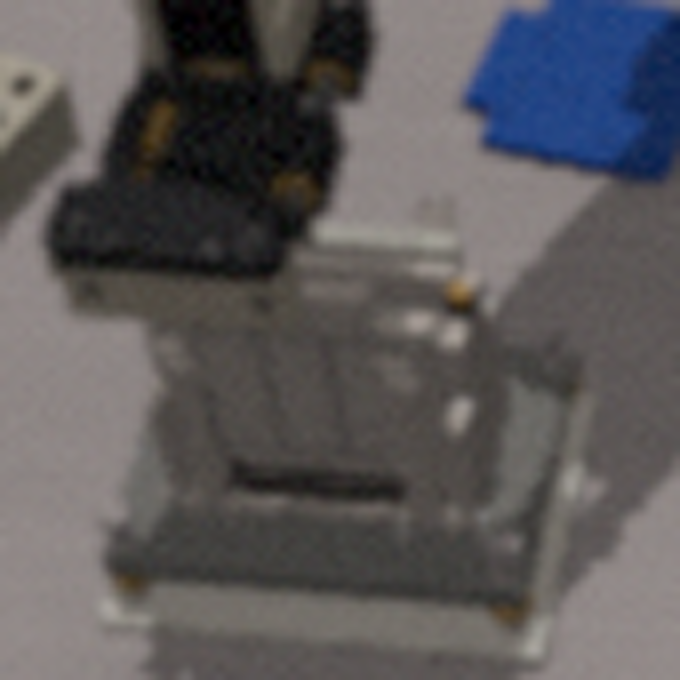

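Emit:
carry_out:
  xyz:
    - [0,0,0]
    - [0,0,0]
    - [0,0,0.08]
    - [0,0,0]
  dr:
    - [0,0,0]
    - [0,0,0]
    - [0,0,0]
    - [0,0,0]
  gripper: -1

```text
time: 17.35
tool_pos: [591.8, -202.1, 190.4]
tcp_rot: [-3.14, -0.001, 1.543]
contact_force: [-0.1, 0.2, 0.2]
grip_width: 0.3
```

Emit:
carry_out:
  xyz:
    - [0,0,0.06]
    - [0,0,0.06]
    - [0,0,0]
  dr:
    - [0,0,0]
    - [0,0,0]
    - [0,0,0]

```text
time: 17.73
tool_pos: [591.9, -202.1, 183.4]
tcp_rot: [-3.14, -0.001, 1.543]
contact_force: [0.4, 0.2, -0.6]
grip_width: 0.6
```

Emit:
carry_out:
  xyz:
    - [0,0,0.03]
    - [0,0,0.03]
    - [0,0,0]
  dr:
    - [0,0,0]
    - [0,0,0]
    - [0,0,0]

```text
time: 18.1
tool_pos: [592.2, -202.4, 180.8]
tcp_rot: [3.141, 0.0, 1.543]
contact_force: [-0.9, -0.1, 3.9]
grip_width: 0.2
```

Emit:
carry_out:
  xyz:
    - [0,0,0.03]
    - [0,0,0.03]
    - [0,0,0.03]
    - [0,0,0]
  dr:
    - [0,0,0]
    - [0,0,0]
    - [0,0,0]
    - [0,0,0]

```text
time: 18.6
tool_pos: [592.2, -202.3, 175.2]
tcp_rot: [3.142, 0.0, 1.543]
contact_force: [-0.3, -0.7, 3.5]
grip_width: 0.6
```

Emit:
carry_out:
  xyz:
    - [0,0,0.03]
    - [0,0,0.03]
    - [0,0,0.03]
    - [0,0,0]
  dr:
    - [0,0,0]
    - [0,0,0]
    - [0,0,0]
    - [0,0,0]

```text
time: 19.1
tool_pos: [592.1, -202.3, 169.6]
tcp_rot: [-3.141, -0.0, 1.543]
contact_force: [-0.5, -1.2, 3.3]
grip_width: 0.4
```

Emit:
carry_out:
  xyz:
    - [0,0,0.03]
    - [0,0,0.03]
    - [0,0,0]
  dr:
    - [0,0,0]
    - [0,0,0]
    - [0,0,0]

```text
time: 19.48
tool_pos: [592.1, -202.2, 165.7]
tcp_rot: [-3.141, -0.0, 1.543]
contact_force: [-0.2, -0.2, 3.1]
grip_width: 0.3
```

Emit:
carry_out:
  xyz:
    - [0,0,0.02]
    - [0,0,0.02]
    - [0,0,0]
  dr:
    - [0,0,0]
    - [0,0,0]
    - [0,0,0]

```text
time: 19.85
tool_pos: [592.1, -202.1, 163.4]
tcp_rot: [-3.141, -0.0, 1.543]
contact_force: [-0.1, 0.3, 2.2]
grip_width: 0.4
```

```bash
python3 s.py 0 170
```

```text
19.85 [ 592.1 -202.1  163.4] [-3.14123225e+00 -3.53381242e-04  1.54284231e+00] [-0.1  0.3  2.2] 0.4
tool rel mark x,y: 0.52 0.19 z 163.4
shift [-0.003 -0.009 -0.109] turn [-0.003 -0.003 -0.   ]
```

Emit:
carry_out:
  xyz:
    - [0,0,0.015]
    - [0,0,0.015]
    - [0,0,0]
  dr:
    - [0,0,0]
    - [0,0,0]
    - [0,0,0]

```text
time: 20.23
tool_pos: [592.2, -202.3, 162.7]
tcp_rot: [3.141, 0.0, 1.543]
contact_force: [-1.4, 0.6, 8.8]
grip_width: 0.6
```

Emit:
carry_out:
  xyz:
    - [0,0,0.015]
    - [0,0,0.01]
    - [0,0,0]
  dr:
    - [0,0,0]
    - [0,0,0]
    - [0,0,0]

```text
time: 20.6
tool_pos: [592.2, -202.3, 161.7]
tcp_rot: [3.141, 0.0, 1.543]
contact_force: [-2.8, 1.1, 11.8]
grip_width: 0.5
```

Emit:
carry_out:
  xyz:
    - [0,0,0.01]
    - [0,0,0.01]
    - [0,0,0]
  dr:
    - [0,0,0]
    - [0,0,0]
    - [0,0,0]

```text
time: 20.98
tool_pos: [592.6, -202.3, 161.5]
tcp_rot: [3.139, 0.001, 1.543]
contact_force: [-2.8, 1.5, 16.7]
grip_width: 0.6
```

Emit:
carry_out:
  xyz:
    - [0,0,0.01]
    - [0,0,0]
  dr:
    - [0,0,0]
    - [0,0,0]

```text
time: 21.22
tool_pos: [592.8, -202.3, 161.5]
tcp_rot: [3.138, 0.001, 1.543]
contact_force: [-4.1, 2.4, 18.4]
grip_width: 0.3
```

Emit:
carry_out:
  xyz:
    - [0,0,0.01]
    - [0,0,0]
  dr:
    - [0,0,0]
    - [0,0,0]

```text
time: 21.48
tool_pos: [593.1, -202.3, 161.5]
tcp_rot: [3.137, 0.001, 1.543]
contact_force: [-2.6, 2.7, 21.4]
grip_width: 0.4
```

Emit:
carry_out:
  xyz:
    - [0,-0.005,0.01]
    - [0,0,0]
  dr:
    - [0,0,0]
    - [0,0,0]

```text
time: 21.72
tool_pos: [593.1, -202.3, 161.4]
tcp_rot: [3.136, 0.002, 1.543]
contact_force: [-3.6, 3.3, 23.6]
grip_width: 0.3
```

```bash
python3 s.py 0 170
```

```text
21.725 [ 593.1 -202.3  161.4] [3.13646076e+00 1.66626900e-03 1.54308859e+00] [-3.6  3.3 23.6] 0.3
tool rel mark x,y: 1.46 0.03 z 161.4
shift [-0.001 -0.024 -0.143] turn [0.037 0.012 0.002]
```

Run:
```python
from h import *
w=snap("wrist","wrist12"); s=snap("scene","scene12"); d=snap("side","side12")
crop(w,200,90,300,240,5,"w12.png"); crop(s,140,140,225,225,8,"s12.png")
print(get_obs()["contact_force"],get_obs()["moment"],get_obs()["tool_pos"])
```

```text
[-4.11433275  3.91993456 24.05405028] [0.62605761 0.7061949  0.04933967] [ 593.07312707 -202.32591901  161.42239973]
```

View pics/w12.png

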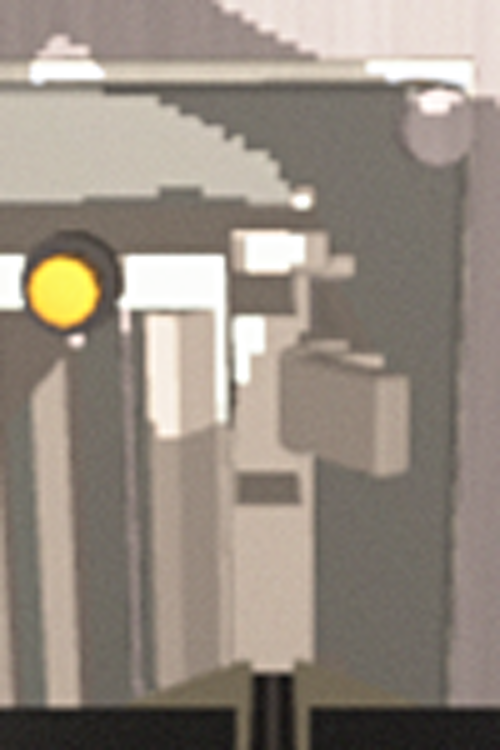

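View pics/s12.png

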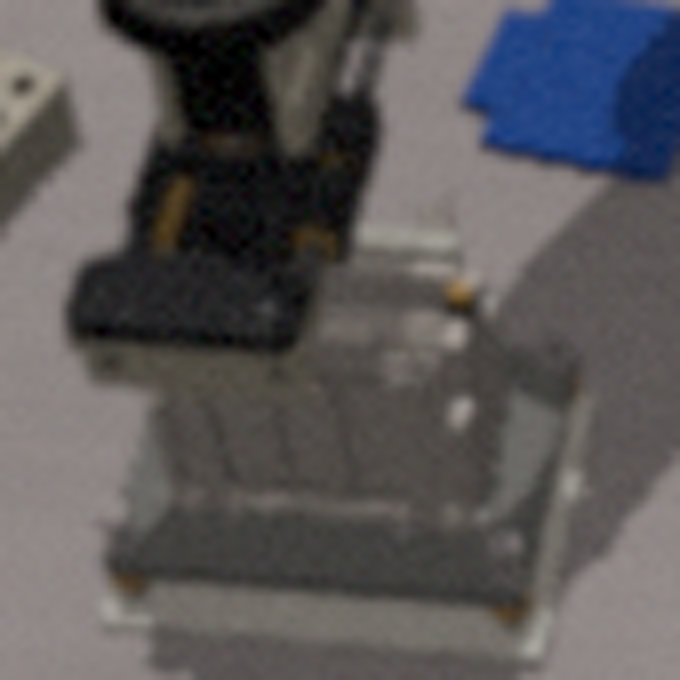

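Emit:
carry_out:
  xyz:
    - [0,0,-0.1]
    - [0,0,-0.3]
    - [0,0,-0.8]
    - [-0.5,0,-0.8]
    - [-0.8,0,0]
    - [-0.3,0,0]
    - [0,0,0]
    - [0,0,0]
  dr:
    - [0,0,0]
    - [0,0,0]
    - [0,0,0]
    - [0,0,0]
    - [0,0,0]
    - [0,0,0]
    - [0,0,0]
    - [0,0,0]

```text
time: 22.88
tool_pos: [589.1, -296.8, 276.3]
tcp_rot: [-3.14, -0.002, 1.544]
contact_force: [-0.5, 0.4, 0.6]
grip_width: 0.5
```

```bash
python3 s.py 0 170
python3 - <<'E'
from h import *
w=snap("wrist","wrist13"); s=snap("scene","scene13"); d=snap("side","side13")
crop(w,190,60,340,270,3.5,"w13.png"); crop(s,140,140,225,225,8,"s13.png"); crop(d,220,90,330,190,6,"d13.png")
E
```

```text
22.875 [ 589.1 -296.8  276.3] [-3.13968216e+00 -1.78741636e-03  1.54367077e+00] [-0.5  0.4  0.6] 0.5
tool rel mark x,y: 0.18 -94.56 z 276.3
shift [1.573 0.002 1.775] turn [-0.014 -0.013  0.006]
```

View pics/w13.png

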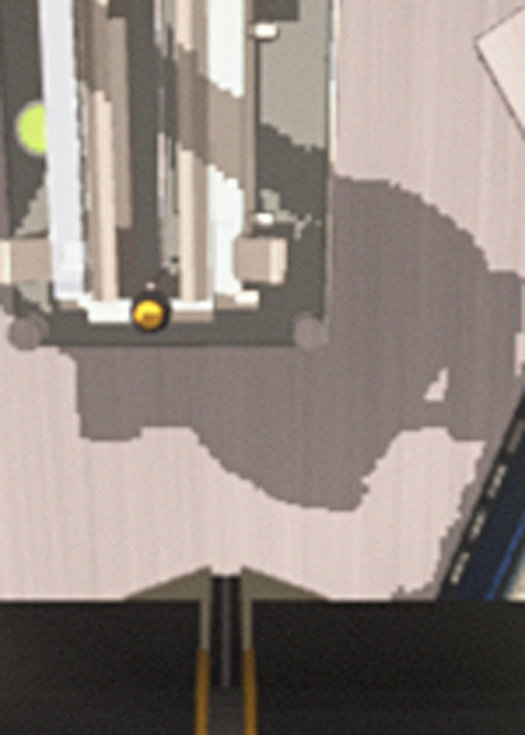

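View pics/s13.png

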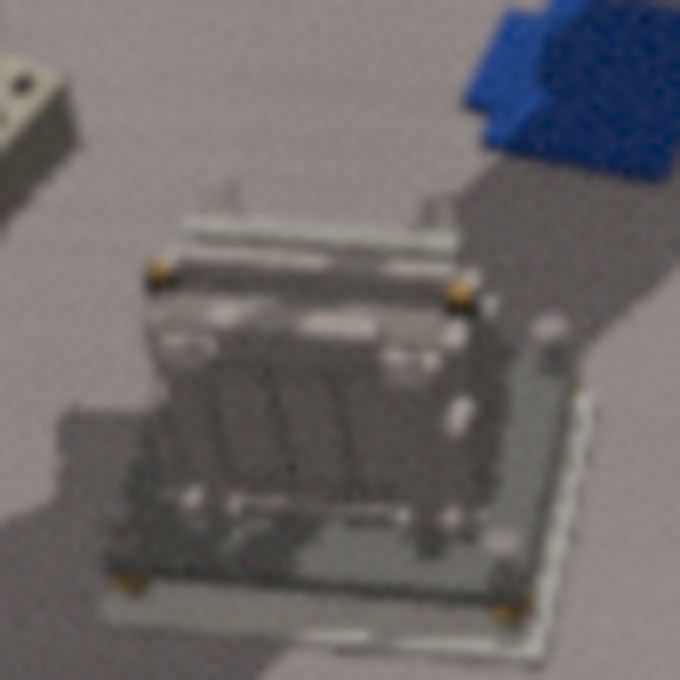

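View pics/d13.png

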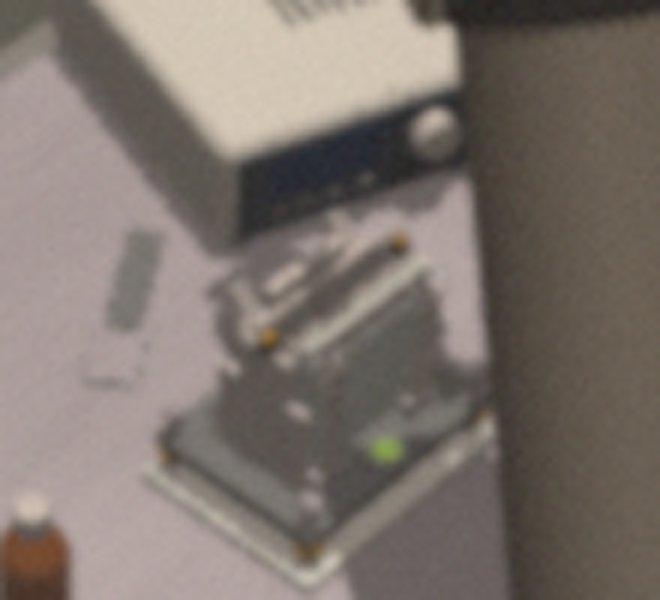

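Emit:
carry_out:
  xyz:
    - [0.4,0,0]
    - [0.4,0,0]
    - [0.1,0,0]
    - [0,0,0]
    - [0,0,0]
  dr:
    - [0,0,0]
    - [0,0,0]
    - [0,0,0]
    - [0,0,0]
    - [0,0,0]

```text
time: 23.65
tool_pos: [590.6, -244.6, 277.2]
tcp_rot: [-3.141, 0.0, 1.543]
contact_force: [-0.3, 0.1, 0.2]
grip_width: 0.3
```

```bash
python3 s.py 0 170
python3 - <<'E'
from h import *
w=snap("wrist","wrist14")
crop(w,215,70,295,230,5,"w14.png")
c=lambda q: np.round((proj(w,q)-[215,70])*5+2)
o=get_obs(); dx=0
yw=np.radians(-1.6);Rz=np.array([[np.cos(yw),-np.sin(yw)],[np.sin(yw),np.cos(yw)]])
for H in (38,39.4,42):
 for n,q in dict(sh1=(4,50,H+84),sh1b=(-4,50,H+84),hd=(4,30,H+100),hdb=(4,-30,H+100),sh2=(4,-50,H+84),hook1=(1.5,34,H+85.5),hook2=(1.5,-34,H+85.5)).items():
  print(H,n,c([*(np.array([592.7,-202.8])+Rz@q[:2]),q[2]]))
E
```

```text
23.65 [ 590.6 -244.6  277.2] [-3.14120987e+00  7.56384602e-05  1.54252748e+00] [-0.3  0.1  0.2] 0.3
tool rel mark x,y: 0.21 -42.31 z 277.2
shift [ 0.705 -0.003  1.787] turn [-0.003  0.001 -0.002]
38 sh1 [219. 121.]
38 sh1b [179. 121.]
38 hd [220. 227.]
38 hdb [218. 533.]
38 sh2 [216. 606.]
38 hook1 [206. 205.]
38 hook2 [205. 536.]
39.4 sh1 [219. 121.]
39.4 sh1b [179. 121.]
39.4 hd [220. 227.]
39.4 hdb [218. 534.]
39.4 sh2 [216. 607.]
39.4 hook1 [206. 205.]
39.4 hook2 [205. 537.]
42 sh1 [219. 120.]
42 sh1b [178. 120.]
42 hd [220. 227.]
42 hdb [218. 537.]
42 sh2 [217. 611.]
42 hook1 [206. 205.]
42 hook2 [205. 540.]
```

View pics/w14.png

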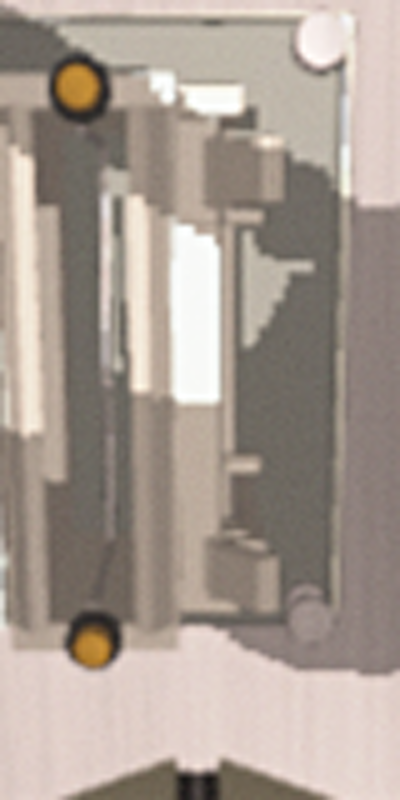

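View pics/scene13.png

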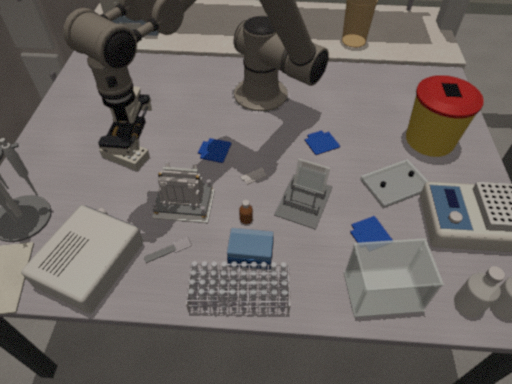

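```bash
python3 -c "
from plant import close_job
print(close_job())"
```

```text
the job is handed in; nothing more can be done
None
```

The buffer dam is clipped into the open side of the electrode core, rounded edge down, and I handed the job in at about 23.7 s.

I drew the dam out of the rack along its own plane and slid it between the clips and the wall. Then I let go and pressed its top edge down with the closed fingertips. The gasket began to resist at a TCP height of about 163 mm and the dam stopped hard at about 161.5 mm. The last push read 24 N, below the 35 N limit.

**Clips:** the last wrist picture, taken after lifting off, shows both hooks about 3 mm over the dam. Their inner edges are at column 205, where shut clips were predicted, and the dam's edge is at about column 222. I had no direct reading of the clip joints.

**Height:** the stop gives a foot height of about 39 mm, and the pictures gave 36 to 39 mm.

**Disagreements:**
- The wrist camera read 1 to 2.5 mm off sideways, so I lined up on the dam and slot as seen in the same picture.
- I felt only about 1.5 mm of gasket travel, not the stated 3 mm. I judged the dam home from the hard stop and the hooks.
- Sliding the dam down took 2 to 4 N on most of the way, less than the 5 to 15 N given.

**Other things:** the last scene picture shows the cassette still in the rack and the other items where they were.

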